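# Fit the divider, load the parts washer, close and start it

### The arm

A 6-joint arm with a two-finger parallel gripper is mounted at the origin on a cart in front of the work surface, level with it; the furniture and walls round the work are solid. World frame = base frame: x ahead of the robot, y to its left, z up, the work surface at z = 0. Lengths are in m, angles in rad, forces in N, time in s.
With the tool pointing down it reaches from about 0.3 to 0.75 m from the base axis. Payload 8.5 kg.
Tool frame: the origin (TCP) lies midway between the tips of the shut fingers; the grasp point (between the pads) lies 19 mm behind it; z points along the fingers, y is the direction in which the jaws open and shut (so a half turn about z gives the same grasp; the last joint's range is limited). The gripper opens to 88 mm and grips with 3 to 60 N. Pads are 18 mm wide; open, the fingers measure 123 mm over their backs; the gripper's body (75 mm by 187 mm) begins 45 mm behind the grasp point.
Start: joints at [-1.485, 0.381, 1.297, -0, 1.464, -0.215], TCP at [0.163, -0.525, 0.239] pointing down, gripper open.
Joint ranges: [-3.11, 3.11], [-0.89, 2.33], [0.22, 2.48], [-1.42, 4.56], [0.17, 2.85], [-2.88, 2.88]. Speed limits (rad/s): [2.39, 2.39, 3.14, 3.14, 3.14, 3.14].

### API

Orientations are given as a unit quaternion [w, x, y, z].
In Python, from cell import telemetry, cams, workorder gives the robot as it stands.
- The arm moves only by the tool move_arm, never from a script. Its argument "increments" is a list of rows, each an object with "xyz": the shift along the tool's x, y, z in units of 30 mm (1.0 is 30 mm), a list of three; "twist": the turn, a rotation vector about the tool's x, y, z in units of 8 degrees (1.0 is 8 degrees), a list of three. A call has 1 to 20 rows; each row is the pose to reach, as a shift and turn from the pose measured when the call began, along the tool's axes at that moment; what a row does not reach only later rows make up. A row lasts 1/8 s, in which the tool goes at most 62.5 mm and 10.7 degrees, less where a joint would pass 70% of its speed; a pose out of reach is approached as far as the arm can. A call with a gripper value outside its range is refused whole. "fingers" is the finger opening in mm, from 0 to 88.1, set as the call begins (left out, the last holds). The fingers move at their own pace and stop on an object; "grip_force" is the grip in N (left out, the last holds). Time passes only in rows, so rows that repeat a pose let the fingers close. It gives the time, the measured TCP pose, the force and the opening at its end, in the units of the state.
- telemetry.read_state(): the state, without advancing time (a new reading comes with each control period).
- cams.capture(name): name is "scene" or "top" or "wrist"; returns a dict with "frame" (384x512x3 uint8, red, green, blue), "camera_matrix" (3x3 intrinsics, pixels), "dist" ([k1, k2, p1, p2, k3] as OpenCV has them; the pictures are not rectified), "camera_from_world" (4x4, takes a point from world to camera coordinates). Camera axes: x right, y down, z forward; pixel columns grow to the right and rows downward; lengths in m; the calibration is good to about 2 mm. A picture is of the moment at which its call begins. There is no depth.
- workorder.finish_job(): hands the job in, once; it reports no verdict.
The state is a dict: "time_s": time; "qpos": joint angles; "dq": joint speeds; "tau": joint torques, N m; "eef_pos": TCP position; "orientation": TCP orientation; "force": force on the tool from outside, world axes, zero at the start; "torque": the same for the moment, N m; "grip_width": finger opening in m.
Only numpy, scipy, OpenCV 4.12 (cv2) and the standard library are available. Lean on these libraries where they do the work, as an engineer would, in place of code of your own. Each camera call takes 0.05 s, during which the arm holds its last target.

### The job

Get the bench parts washer going: draw the divider plate out of its deep narrow bin and stand it, lug up, in the two guides across the middle of the tub, right down on the floor. Then load every steel flange into the compartment away from the switch and every aluminium block into the compartment next to the switch, so that they cannot knock together; the V-block, the rusty sleeve and the spanner are not for washing and stay where they lie. When all is in, close the lid fully and turn the switch clockwise to its stop.

Things in the scene. Friction and masses are not known exactly. Their poses are not given: they have to be found in the camera images.
- washer: Parts washer: fixed grey steel housing with an open steel tub. Origin at the bench under the tub's middle; x away from the robot, y to its left (towards the switch), turned -0.04 to 0.12 rad. Housing 164 (x) x 244 (y) mm, rim 145 mm up; tub inside 140 x 220 mm, 120 mm deep, its floor 25 mm up. On the +y side the control column, 110 x 80 mm, as high as the rim, with the switch on top.
- tub_floor (a point): Middle of the tub's floor; the middle of the divider's foot shall stand here. Axes as the washer's. In the middle of front and back wall two upright rails, 14 mm proud, form a guide for the divider's ends: slot 10 mm wide (y), 85 mm high from the floor, then flaring over 21 mm to a mouth 33 mm wide; the slots' bottoms are 140 mm apart (x). The divider stands in the plane y = 0.
- tub_far_side (a point): Middle of the floor of the compartment away from the switch (for the flanges), about 140 (x) x 107 (y) mm and 120 mm deep; axes as the washer's.
- tub_switch_side (a point): Middle of the floor of the compartment next to the switch (for the blocks), about 140 (x) x 107 (y) mm and 120 mm deep; axes as the washer's.
- lid (a joint): The washer's lid, hinged on the back rim (away from the robot): 0 = shut, 1.57 = upright; 1.56 to 1.70 at the start. Stiff friction hinge (0.9 N m): it stays where it is left and must be pushed all the way down. A plate 10 mm thick, 164 mm long from the hinge, 244 mm wide; upright, its outer face looks away from the robot.
- lid_hinge (a point): middle of the lid's hinge line, which runs along the washer's y axis, 147 mm above the bench, on the lid's under (inner) face.
- lid_handle (a point): middle of the lid's handle, a round steel bar 10 mm thick and 90 mm long along y, in the plane of the lid 20 mm beyond its free edge and 184 mm from the hinge.
- switch (a joint): rotary switch on the control column: 0 = off, 1.05 = on, against its stop; grows clockwise seen from above; at the start 0 to 0.06. It stays where it is left; turning takes about 0.06 N m.
- switch_grip (a point): Grip point of the switch, on its vertical axis, 182 mm above the bench. The grip is a bar 42 mm long, 14 mm thick and 32 mm high (its top 7 mm above this point) along the point's own x axis, which is the washer's x axis at off and turns with the switch; a disc of 44 mm lies under it, 17 mm below this point.
- divider_bin: Deep narrow bin, fixed to the bench at the robot's right, open above: inside 150 (x) x 31 (y) mm, 70 mm deep, walls 3 mm, rim 73 mm up. Origin at the bench under its middle; own x away from the robot, within 0.12 rad. Between it and the washer stand a vice (112 mm high) and a capstan with spokes (x 0.6 to 0.8, y -0.43 to -0.11, up to 0.325 m high): carry over the vice, in front of the spokes.
- divider_grip (a point): On the lug of the loose steel divider (0.3 kg), 98 mm above its foot, 14 mm below the lug's top. Own axes: x along the length, y through the thickness, z up. A 5 mm plate 130 mm long and 75 mm high with a lug 44 mm long and 37 mm high on the middle of its top edge. At the start it leans in the bin, its top 21 degrees over to the bin's +y side on the rim there; only the lug stands out above.
- divider_foot (a point): Middle of the divider's lower edge; axes as divider_grip's. At the start it is on the bin's floor along the bin's -y wall; 25 mm above the bench when the divider stands on the tub's floor.
- v_block_c (a point): middle of a ground steel V-block, 50 x 60 x 40 mm, a bystander: leave it.
- rusty_sleeve_c (a point): middle of a rusty sleeve, 40 mm across and 42 mm high, a bystander: leave it.
- spanner_c (a point): middle of a spanner 152 mm long lying flat, a bystander: leave it.
- flange_0_c (a point): centre of a loose turned steel flange (about 0.34 kg), half-way up: a disc 64 mm across and 15 mm thick with a hub 36 mm across on top, 35 mm high in all; own z axis up through the hub; it stands on the bench on its disc, 17.5 mm below this point. It may be absent (None).
- block_0_c (a point): centre of a loose milled aluminium block with two shallow round bores in its top (about 0.22 kg), half-way up: 45 (own x) x 60 (own y) x 32 mm high, standing on the bench. It may be absent (None).
- flange_1_c (a point): centre of a loose turned steel flange (about 0.34 kg), half-way up: a disc 64 mm across and 15 mm thick with a hub 36 mm across on top, 35 mm high in all; own z axis up through the hub; it stands on the bench on its disc, 17.5 mm below this point. It may be absent (None).
- block_1_c (a point): centre of a loose milled aluminium block with two shallow round bores in its top (about 0.22 kg), half-way up: 45 (own x) x 60 (own y) x 32 mm high, standing on the bench. It may be absent (None).
- flange_2_c (a point): centre of a loose turned steel flange (about 0.34 kg), half-way up: a disc 64 mm across and 15 mm thick with a hub 36 mm across on top, 35 mm high in all; own z axis up through the hub; it stands on the bench on its disc, 17.5 mm below this point. It may be absent (None).
- block_2_c (a point): centre of a loose milled aluminium block with two shallow round bores in its top (about 0.22 kg), half-way up: 45 (own x) x 60 (own y) x 32 mm high, standing on the bench. It may be absent (None).
There are look-alikes about, which are no part of the job. What is shaped like the part that bears flange_1_c but blue or green is not meant.

How it is judged:
On the way, in this order (a step that is already met when the one before it is completed fails the run):
1. The divider stands upright in the guides, down on the tub's floor (x of divider_foot in the frame of washer between -0.012 and 0.012 m and y of divider_foot in the frame of washer between -0.006 and 0.006 m and z of divider_foot in the frame of washer below 0.031 m and angle between divider_grip's own z axis and vertical below 0.12 rad and angle between the x axis of divider_foot and the x axis of washer, either way round below 0.1 rad), for 0.3 s.
2. All flanges lie in the compartment away from the switch and all blocks in the one next to it, parted by the divider (all of step 1 and x of flange_0_c in the frame of washer between -0.07 and 0.07 m and y of flange_0_c in the frame of washer between -0.11 and -0.003 m and z of flange_0_c in the frame of washer between 0.025 and 0.12 m and x of flange_1_c in the frame of washer between -0.07 and 0.07 m and y of flange_1_c in the frame of washer between -0.11 and -0.003 m and z of flange_1_c in the frame of washer between 0.025 and 0.12 m and x of flange_2_c in the frame of washer between -0.07 and 0.07 m and y of flange_2_c in the frame of washer between -0.11 and -0.003 m and z of flange_2_c in the frame of washer between 0.025 and 0.12 m and x of block_0_c in the frame of washer between -0.07 and 0.07 m and y of block_0_c in the frame of washer between 0.003 and 0.11 m and z of block_0_c in the frame of washer between 0.025 and 0.12 m and x of block_1_c in the frame of washer between -0.07 and 0.07 m and y of block_1_c in the frame of washer between 0.003 and 0.11 m and z of block_1_c in the frame of washer between 0.025 and 0.12 m and x of block_2_c in the frame of washer between -0.07 and 0.07 m and y of block_2_c in the frame of washer between 0.003 and 0.11 m and z of block_2_c in the frame of washer between 0.025 and 0.12 m), for 0.3 s.
3. The lid is fully shut over them (value of joint lid below 0.05 rad and x of flange_0_c in the frame of washer between -0.07 and 0.07 m and y of flange_0_c in the frame of washer between -0.11 and -0.003 m and z of flange_0_c in the frame of washer between 0.025 and 0.12 m and x of flange_1_c in the frame of washer between -0.07 and 0.07 m and y of flange_1_c in the frame of washer between -0.11 and -0.003 m and z of flange_1_c in the frame of washer between 0.025 and 0.12 m and x of flange_2_c in the frame of washer between -0.07 and 0.07 m and y of flange_2_c in the frame of washer between -0.11 and -0.003 m and z of flange_2_c in the frame of washer between 0.025 and 0.12 m and x of block_0_c in the frame of washer between -0.07 and 0.07 m and y of block_0_c in the frame of washer between 0.003 and 0.11 m and z of block_0_c in the frame of washer between 0.025 and 0.12 m and x of block_1_c in the frame of washer between -0.07 and 0.07 m and y of block_1_c in the frame of washer between 0.003 and 0.11 m and z of block_1_c in the frame of washer between 0.025 and 0.12 m and x of block_2_c in the frame of washer between -0.07 and 0.07 m and y of block_2_c in the frame of washer between 0.003 and 0.11 m and z of block_2_c in the frame of washer between 0.025 and 0.12 m), for 0.2 s.
4. The switch is turned on (value of joint lid below 0.05 rad and value of joint switch above 0.9 rad), for 0.2 s.
At the end, for the whole second after the job is handed in: Divider in the guides (foot within 6 mm of the floor, 6 mm across, 12 mm along; upright within 0.12 rad); flanges' centres in the compartment away from the switch, blocks' in the one next to it, at rest; lid under 0.05 rad, switch over 0.9 rad (all of step 2 and all of step 4 and linear speed of each of flange_0, flange_1, flange_2, block_0, block_1, block_2 below 0.03 m/s); the robot touches nothing.
It fails at once if The V-block, the rusty sleeve or the spanner is moved by more than 60 mm (distance of any of v_block_c, rusty_sleeve_c, spanner_c from where it was at the start of the episode above 0.06 m).
Of flange_0, flange_1, flange_2 only 2 to 3 are there at a start; the rules pass over those that are not, and their reading is None.
Of block_0, block_1, block_2 only 1 to 3 are there at a start; the rules pass over those that are not, and their reading is None.
At some moment in a run one of flange_0, flange_1, flange_2, block_0, block_1, block_2 may be knocked a few centimetres aside while the robot is not near it.
It also fails if it takes over 210 s, if anything falls off the work surface, if the arm or the gripper's body presses on something with over 40 N, if the wrist force passes 120 N, or if a joint passes its speed limit or range.

## Working session

There is one attempt and no reset: what is moved stays moved. The work goes in short steps, Python scripts to look and compute and a tool call to move; the robot and the scene stay as the last step left them, time stands still between calls to the robot, and variables do not carry over. Pictures are saved under pics/ and viewed, and the job is handed in when it is done.

Besides the shell and the picture viewer there is one more tool, called after ">>>" in YAML: its name, and indented under it one key for each argument. move_arm: Moves the arm, as the interface text tells. Its arguments: {"type":"object","properties":{"increments":{"type":"array","items":{"type":"object","properties":{"xyz":{"type":"array","items":{"type":"number"}},"twist":{"type":"array","items":{"type":"number"}}}}},"fingers":{"type":"number"},"grip_force":{"type":"number"}},"required":["increments"]}

```bash
ls; mkdir -p pics; python3 - <<'E'
from cell import telemetry, cams, workorder
import cv2,numpy as np
print(telemetry.read_state())
for n in ["scene","top","wrist"]:
    c=cams.capture(n); cv2.imwrite(f"pics/{n}0.png",cv2.resize(c["frame"][:,:,::-1],(800,600),interpolation=cv2.INTER_CUBIC))
    print(n,c["camera_matrix"],c["dist"],c["camera_from_world"])
E
```

```text
pics
{'time_s': 0.0, 'qpos': array([-1.48529017e+00,  3.81191734e-01,  1.29823021e+00, -1.82086403e-05,
        1.46360872e+00, -2.15289367e-01]), 'dq': array([-0.0010533 , -0.0012808 ,  0.0009819 , -0.00109816, -0.00014245,
       -0.00023538]), 'tau': array([ 1.14354207e-03, -4.37935102e+01, -2.24550658e+01,  7.13653537e-02,
        3.53060500e-02, -9.77782020e-05]), 'eef_pos': array([ 0.16292896, -0.52502568,  0.23815037]), 'orientation': array([-7.18080004e-04,  9.88711156e-01,  1.49832346e-01,  3.75924233e-05]), 'force': array([-0.84648845, -0.03609566, -0.24829967]), 'torque': array([ 0.02007821,  0.02819309, -0.00028554]), 'grip_width': 0.08840578346038269}
scene [[369.92895284   0.         259.41755802]
 [  0.         369.92895284 185.95518971]
 [  0.           0.           1.        ]] [0.02730355 0.         0.         0.         0.        ] [[ 0.890251   -0.45542764 -0.00623043 -0.43112121]
 [-0.33153505 -0.63857006 -0.69448743  0.32696501]
 [ 0.31231021  0.62033374 -0.71947786  1.34690882]
 [ 0.          0.          0.          1.        ]]
top [[364.33562334   0.         
[... 188 characters left out ...]
1  6.08539989e-03  1.07301466e-01]
 [-9.85998964e-01 -8.49312399e-04 -1.66749280e-01  5.50795968e-01]
 [ 1.66751359e-01 -6.02817662e-03 -9.85980550e-01  1.62679550e+00]
 [ 0.00000000e+00  0.00000000e+00  0.00000000e+00  1.00000000e+00]]
wrist [[266.28677851   0.         255.89592483]
 [  0.         266.28677851 187.11702392]
 [  0.           0.           1.        ]] [-0.05381937  0.          0.          0.          0.        ] [[ 2.96244294e-01 -9.55112099e-01 -4.44341471e-04 -5.49084671e-01]
 [-9.22023274e-01 -2.86102563e-01  2.60803387e-01 -3.48363725e-02]
 [-2.49223597e-01 -7.68518219e-02 -9.65391835e-01  3.88700491e-01]
 [ 0.00000000e+00  0.00000000e+00  0.00000000e+00  1.00000000e+00]]
```

View pics/top0.png

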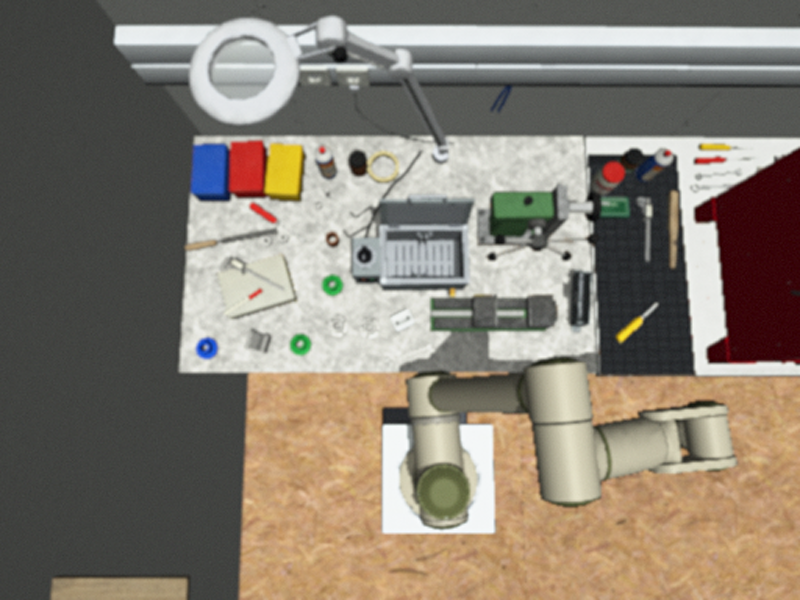

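View pics/scene0.png

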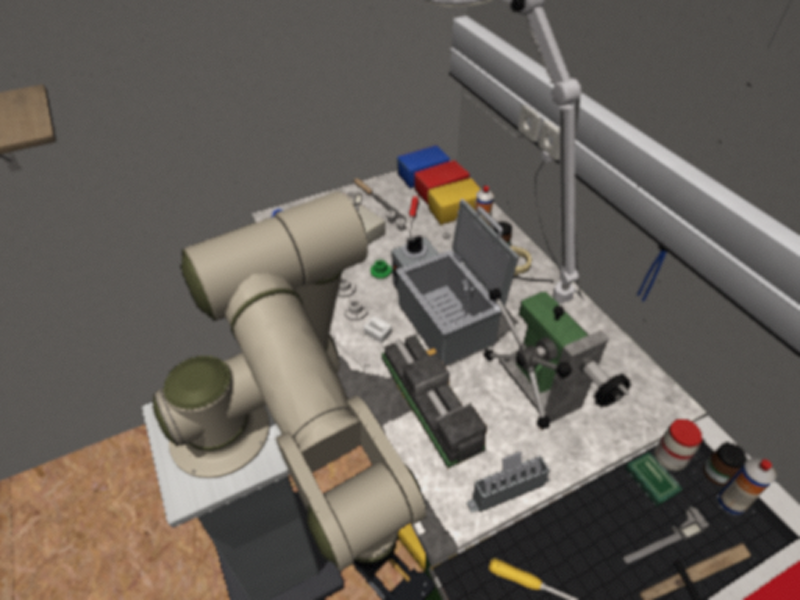

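View pics/wrist0.png

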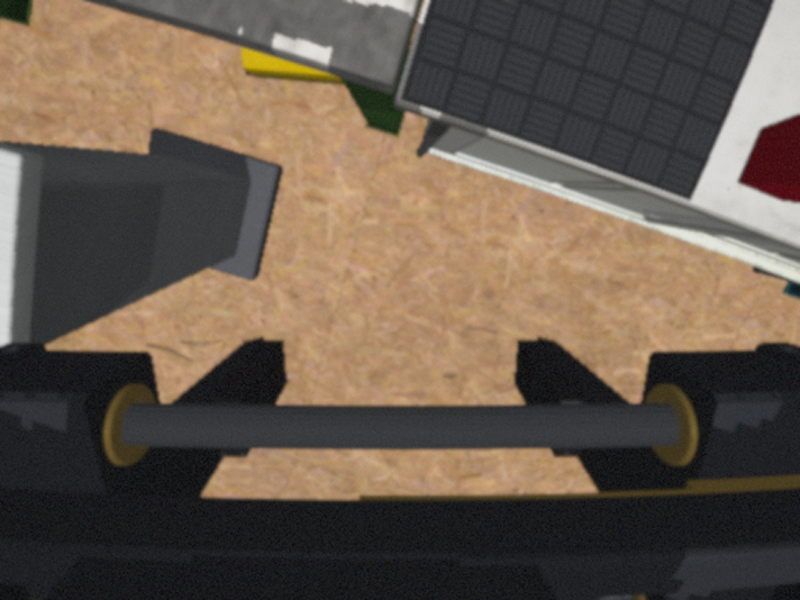

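```bash
cat > h.py <<'E'
from cell import telemetry, cams, workorder
import cv2,numpy as np
from scipy.spatial.transform import Rotation as R
def cap(n,f=None,crop=None,k=None):
    c=cams.capture(n); im=c["frame"][:,:,::-1]
    if f:
        u0,v0,u1,v1=crop or (0,0,512,384)
        k=k or min(800/(u1-u0),600/(v1-v0))
        im=cv2.resize(im[v0:v1,u0:u1],None,fx=k,fy=k,interpolation=cv2.INTER_CUBIC)
        # ticks
        im=im.copy()
        for u in range((u0//10+1)*10,u1,10):
            x=int((u-u0+.5)*k); cv2.line(im,(x,0),(x,6),(0,0,255),1)
            if u%20==0: cv2.putText(im,str(u),(x-8,16),0,.35,(0,0,255),1)
        for v in range((v0//10+1)*10,v1,10):
            y=int((v-v0+.5)*k); cv2.line(im,(0,y),(6,y),(0,0,255),1)
            if v%20==0: cv2.putText(im,str(v),(8,y+4),0,.35,(0,0,255),1)
        cv2.imwrite("pics/"+f,im)
    return c
def toworld(c,uv,z):
    """native pixels -> world at height z"""
    uv=np.array(uv,float).reshape(-1,1,2)
    n=cv2.undistortPoints(uv,c["camera_matrix"],c["dist"]).reshape(-1,2)
    T=np.linalg.inv(c["camera_from_world"]); d=np.c_[n,np.ones(len(n))]@T[:3,:3].T; o=T[:3,3]
    z=np.broadcast_to(z,len(n))
    return o+d*((z-o[2])/d[:,2])[:,None]
def proj(c,P):
    M=c["camera_from_world"]
    return cv2.projectPoints(np.array(P,float).reshape(-1,3),cv2.Rodrigues(M[:3,:3])[0],M[:3,3],c["camera_matrix"],c["dist"])[0].reshape(-1,2)
def tri(cs,uvs):
    A=[];b=[]
    for c,uv in zip(cs,uvs):
        T=np.linalg.inv(c["camera_from_world"]);n=cv2.undistortPoints(np.array(uv,float).reshape(1,1,2),c["camera_matrix"],c["dist"]).ravel()
        d=T[:3,:3]@np.r_[n,1];d/=np.linalg.norm(d);P=np.eye(3)-np.outer(d,d);A.append(P);b.append(P@T[:3,3])
    return np.linalg.lstsq(np.vstack(A),np.hstack(b),rcond=None)[0]
def st():
    s=telemetry.read_state(); q=s["orientation"]; Rm=R.from_quat(q[[1,2,3,0]])
    return s,Rm
def downR(yaw):
    """tool z down; tool x axis at world angle yaw (y = z cross x -> -perp)"""
    x=np.array([np.cos(yaw),np.sin(yaw),0]);z=np.array([0,0,-1.]);y=np.cross(z,x)
    return R.from_matrix(np.c_[x,y,z])
def inc(pos,Rt=None):
    s,Rm=st(); d=Rm.inv().apply(np.array(pos)-s["eef_pos"])/0.03
    tw=(Rm.inv()*Rt).as_rotvec()/np.radians(8) if Rt is not None else np.zeros(3)
    print("xyz",d.round(3).tolist(),"twist",tw.round(3).tolist())
def info():
    s,Rm=st(); x=Rm.apply([1,0,0])
    print("t",round(s["time_s"],2),"pos",s["eef_pos"].round(4),"yaw",round(np.degrees(np.arctan2(x[1],x[0])),1),"zax",Rm.apply([0,0,1]).round(3),"F",s["force"].round(1),"w",round(s["grip_width"]*1000,1),"q",s["qpos"].round(2))
E
python3 - <<'E'
from h import *
cap("top","t1.png",(110,80,260,240)); cap("top","t2.png",(220,110,400,240)); cap("scene","s2.png",(200,100,400,340))
E
```

```text
(no output)
```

View pics/t1.png

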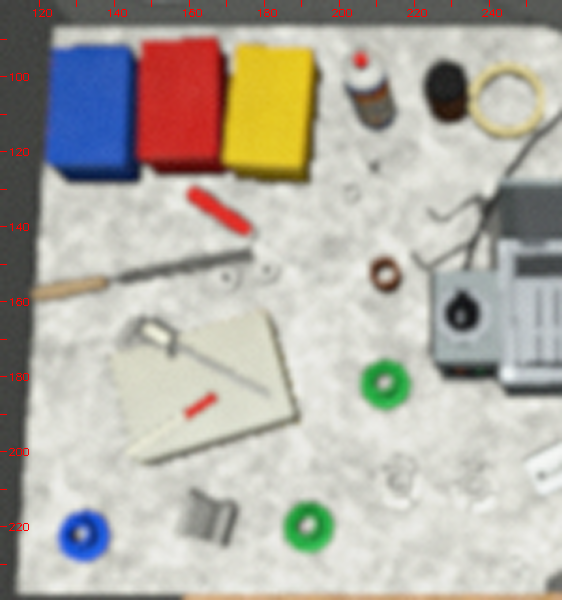

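View pics/t2.png

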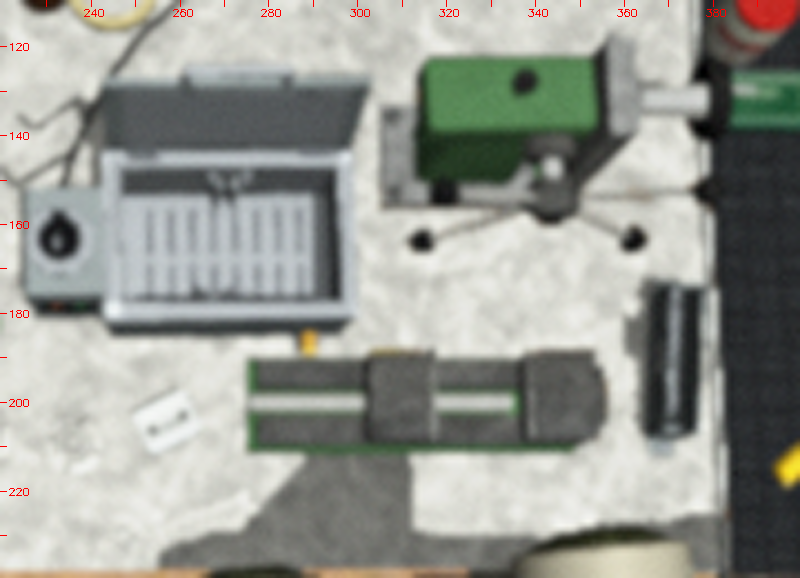

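View pics/s2.png

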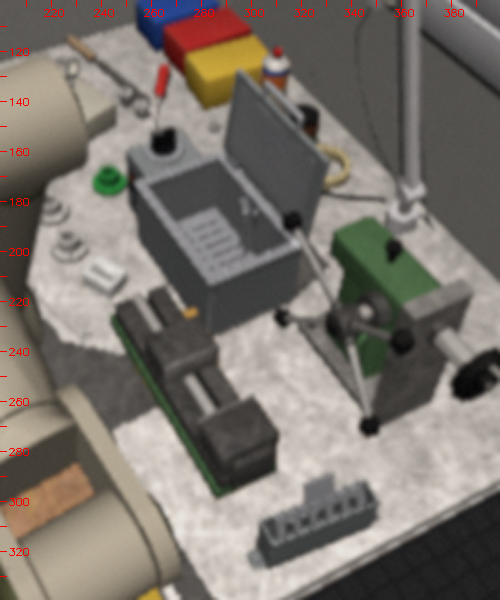

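```bash
python3 - <<'E'
from h import *
c=cams.capture("top")
def p(n,uv,z): print(n,toworld(c,[uv],z).round(3)[0])
p("bin c",(371,191),.073)
p("lug",(362,187),.09)
for n,uv in [("f",(216,208)),("f2",(235,210)),("sleeve",(211.5,152.5)),("V",(165,217)),("green",(211,182))]: p(n,uv,.02)
p("block",(258,204),.032)
p("switch",(233,163),.185)
for uv in [(243,144),(299,144),(299,181),(243,180)]: p("rim",uv,.145)
p("lidtop",(281,128),.32)
for u in [(203,130),(171,153),(180,152)]: p("small",u,0)
E
```

```text
bin c [ 0.509 -0.412  0.073]
lug [ 0.525 -0.367  0.09 ]
f [0.437 0.291 0.02 ]
f2 [0.428 0.203 0.02 ]
sleeve [0.7   0.317 0.02 ]
V [0.396 0.524 0.02 ]
green [0.559 0.316 0.02 ]
block [0.455 0.097 0.032]
switch [0.612 0.205 0.185]
rim [0.707 0.164 0.145]
rim [ 0.707 -0.082  0.145]
rim [ 0.542 -0.079  0.145]
rim [0.546 0.163 0.145]
lidtop [0.723 0.01  0.32 ]
small [0.817 0.362 0.   ]
small [0.703 0.513 0.   ]
small [0.708 0.47  0.   ]
```

```bash
python3 - <<'E'
from h import *
c=cap("top"); im=c["frame"][185:230,190:275]
im=cv2.resize(im[:,:,::-1],None,fx=9,fy=9,interpolation=cv2.INTER_CUBIC).astype(float)
im=np.clip((im-120)*1.9,0,255); cv2.imwrite("pics/fl.png",im.astype(np.uint8))
im=c["frame"][100:175,160:235]
im=cv2.resize(im[:,:,::-1],None,fx=8,fy=8,interpolation=cv2.INTER_CUBIC).astype(float)
im=np.clip((im-120)*1.9,0,255); cv2.imwrite("pics/sm.png",im.astype(np.uint8))
E
```

```text
(no output)
```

View pics/fl.png

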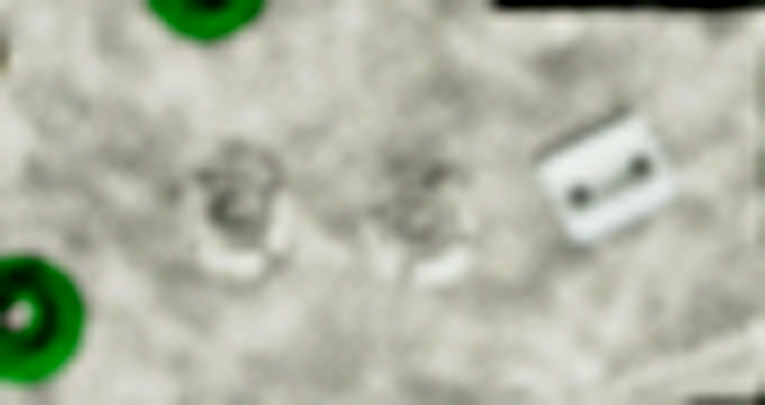

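View pics/sm.png

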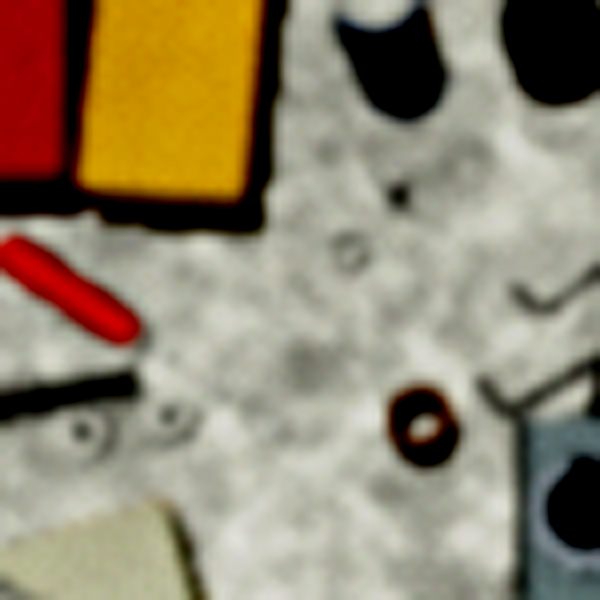

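```bash
python3 - <<'E'
from h import *
info()
c=cams.capture("wrist"); T=np.linalg.inv(c["camera_from_world"]); s,Rm=st()
print(Rm.inv().apply(T[:3,3]-s["eef_pos"]), Rm.inv().apply(T[:3,2]))
inc([0.44,-0.40,0.27],downR(0))
E
```

```text
t 0.4 pos [ 0.1629 -0.5253  0.2387] yaw 17.2 zax [-0.  0. -1.] F [-0.1  0.3  0.4] w 88.5 q [-1.49  0.38  1.3  -0.    1.46 -0.22]
[ 0.06770496 -0.00067886 -0.14582343] [-2.61048575e-01  6.79568258e-04  9.65325427e-01]
xyz [10.057, -1.252, -1.043] twist [-0.001, -0.0, 2.155]
```

>>> move_arm:
  increments:
    - {"xyz": [2, -0.2, -1], "twist": [0, 0, 0.6]}
    - {"xyz": [4, -0.5, -1], "twist": [0, 0, 1.2]}
    - {"xyz": [6, -0.7, -1], "twist": [0, 0, 2.15]}
    - {"xyz": [8, -1, -1], "twist": [0, 0, 2.15]}
    - {"xyz": [10.05, -1.25, -1.04], "twist": [0, 0, 2.15]}
    - {"xyz": [10.05, -1.25, -1.04], "twist": [0, 0, 2.15]}
    - {"xyz": [10.05, -1.25, -1.04], "twist": [0, 0, 2.15]}
  fingers: 50

```text
time_s: 1.32
eef_pos: [0.4395, -0.4002, 0.2697]
orientation: [-0.0, 1.0, 0.0, -0.0]
force: [0.3, -0.5, -0.1]
grip_width: 0.0496
```

```bash
python3 - <<'E'
from h import *
info(); cap("wrist","w1.png"); cap("top","t3.png",(150,100,400,240)); cap("scene","s3.png",(270,150,400,340))
E
```

```text
t 1.32 pos [ 0.4395 -0.4002  0.2697] yaw 0.1 zax [-0.001  0.    -1.   ] F [ 0.3 -0.5 -0.1] w 49.6 q [-0.94  0.44  1.11 -0.    1.59  0.63]
```

View pics/w1.png

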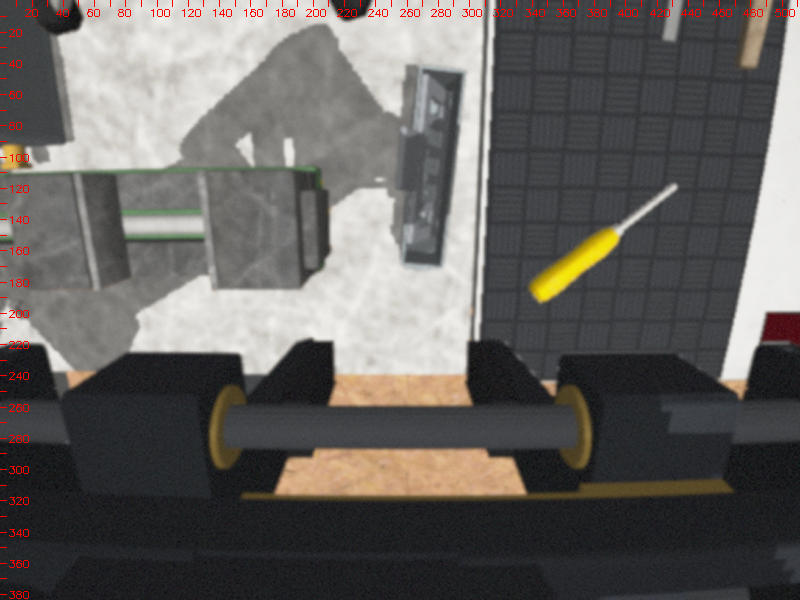

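View pics/s3.png

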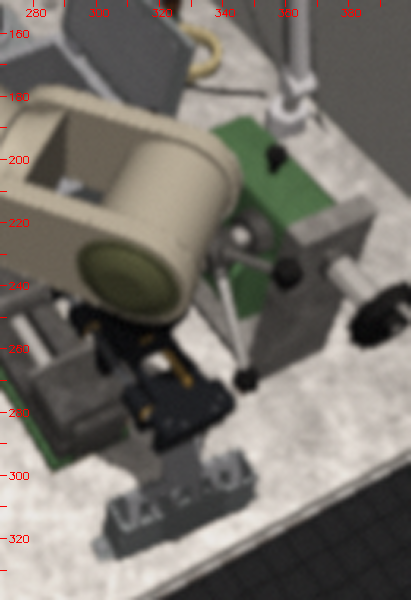

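```bash
python3 - <<'E'
from h import *
cap("wrist","w2.png",(230,30,330,180))
E
```

```text
(no output)
```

View pics/w2.png

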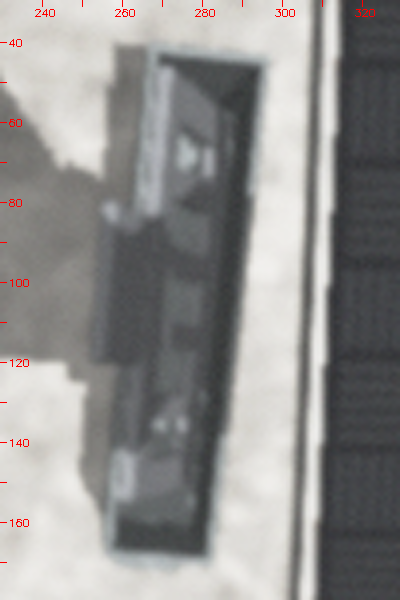

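View pics/t3.png

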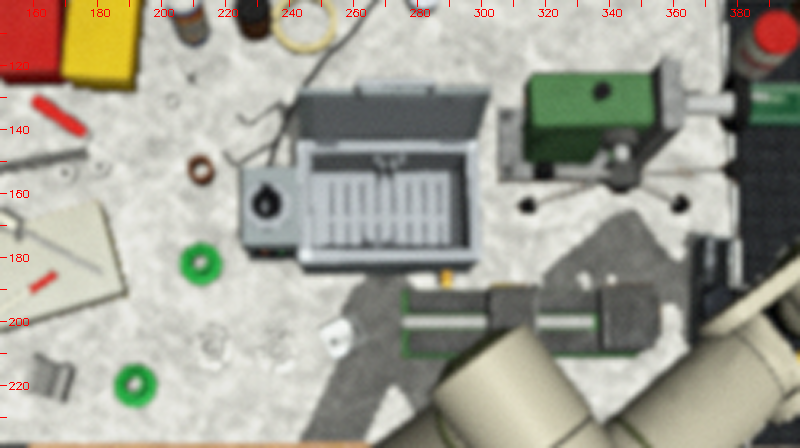

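```bash
python3 - <<'E'
from h import *
c=cams.capture("wrist")
P=toworld(c,[(266.5,41.5),(296,45.5),(282,168.5),(256,167)],.073);print(P.round(4),P.mean(0))
d=(P[0]+P[1]-P[2]-P[3]);y=np.arctan2(d[1],d[0]);print("yaw",y,np.linalg.norm(d)/2,np.linalg.norm(P[0]-P[1]))
L=toworld(c,[(256,81),(252.5,119.5)],.107);print(L.round(4),np.linalg.norm(L[0]-L[1]),L.mean(0))
d=L[0]-L[1];print(np.arctan2(d[1],d[0]))
# predicted from bin
B=P.mean(0).copy();
for yy in [y]:
    ex=np.array([np.cos(yy),np.sin(yy),0]);ey=np.array([-np.sin(yy),np.cos(yy),0]);t=np.radians(21)
    B[2]=0; foot=B+ey*(-15.5+3)*1e-3+np.array([0,0,.003])
    u=ey*np.sin(t)+np.array([0,0,np.cos(t)])
    print("pred lug top",foot+u*.112,"foot",foot)
    c2=[foot+u*.112+s*ex*.022 for s in (1,-1)]
    print(proj(c,c2))
E
```

```text
[[ 0.5915 -0.413   0.073 ]
 [ 0.5872 -0.4479  0.073 ]
 [ 0.4388 -0.4344  0.073 ]
 [ 0.4408 -0.4004  0.073 ]] [ 0.51456581 -0.42392053  0.073     ]
yaw -0.08692203710021552 0.15007279424835834 0.03522727455771946
[[ 0.543  -0.4005  0.107 ]
 [ 0.5018 -0.3965  0.107 ]] 0.04135600801345628 [ 0.52237324 -0.39847521  0.107     ]
-0.09689627120389052
pred lug top [ 0.51696507 -0.39638766  0.10756101] foot [ 0.51348066 -0.43637334  0.003     ]
[[254.01532006  84.85204808]
 [250.75606605 125.61680658]]
```

```bash
python3 - <<'E'
from h import *
t=cams.capture("top");s=cams.capture("scene");w=cams.capture("wrist")
for a,b in [((362,163),(348,271)),((313,163),(313,227)),((313,163),(317,188)),((362,163),(361,237)),((339,163),(317,188))]:
    X=tri([t,s],[a,b]);print(X.round(3),proj(t,X).round(0),proj(s,X).round(0))
X=tri([t,w],[(362,163),(224,2)]);print(X.round(3),proj(t,X).round(0),proj(w,X).round(0))
X=tri([t,w],[(313,163),(38,8)]);print(X.round(3),proj(t,X).round(0),proj(w,X).round(0))
print(toworld(w,[(203,108),(209,120),(200,180),(46,110)],.112))
E
```

```text
[ 0.631 -0.369  0.099] [[362. 163.]] [[348. 271.]]
[ 0.634 -0.151  0.085] [[313. 163.]] [[313. 227.]]
[ 0.614 -0.129  0.278] [[315. 158.]] [[310. 190.]]
[ 0.629 -0.342  0.246] [[366. 156.]] [[350. 239.]]
[ 0.576 -0.203  0.371] [[340. 162.]] [[315. 188.]]
[ 0.628 -0.368  0.101] [[362. 164.]] [[225.  -2.]]
[ 0.633 -0.151  0.088] [[313. 163.]] [[38.  6.]]
[[ 0.51485546 -0.34172112  0.112     ]
 [ 0.50190769 -0.34781685  0.112     ]
 [ 0.43328221 -0.33416732  0.112     ]
 [ 0.51577567 -0.16079343  0.112     ]]
```

>>> move_arm:
  increments:
    - {"xyz": [0.3, 0.1, 0], "twist": [0, 0, -1.3]}
    - {"xyz": [0.6, 0.2, 0], "twist": [0, 0, -2.6]}
    - {"xyz": [0.9, 0.3, 0], "twist": [0, 0, -3.9]}
    - {"xyz": [1.2, 0.4, 0], "twist": [0, 0, -5.2]}
    - {"xyz": [1.5, 0.5, 0], "twist": [0, 0, -6.5]}
    - {"xyz": [1.8, 0.6, 0], "twist": [0, 0, -7.8]}
    - {"xyz": [2.1, 0.7, 0], "twist": [0, 0, -9.1]}
    - {"xyz": [2.4, 0.73, 0], "twist": [0, 0, -10.4]}
    - {"xyz": [2.72, 0.73, 0], "twist": [0, 0, -11.7]}
    - {"xyz": [2.72, 0.73, 0], "twist": [0, 0, -13]}
    - {"xyz": [2.72, 0.73, 0], "twist": [0, 0, -14.3]}
    - {"xyz": [2.72, 0.73, 0], "twist": [0, 0, -15.6]}
    - {"xyz": [2.72, 0.73, 0], "twist": [0, 0, -16.9]}
    - {"xyz": [2.72, 0.73, 0], "twist": [0, 0, -18.2]}
    - {"xyz": [2.72, 0.73, 0], "twist": [0, 0, -19.5]}
    - {"xyz": [2.72, 0.73, 1], "twist": [0, 0, -20.8]}
    - {"xyz": [2.72, 0.73, 2.5], "twist": [0, 0, -21.86]}
    - {"xyz": [2.72, 0.73, 4], "twist": [0, 0, -21.86]}
    - {"xyz": [2.72, 0.73, 4], "twist": [0, 0, -21.86]}
  fingers: 72

```text
time_s: 4.1
eef_pos: [0.5198, -0.4216, 0.147]
orientation: [-0.002, 0.045, 0.999, 0.003]
force: [0.1, -0.2, 0.6]
grip_width: 0.0723
```

```bash
python3 - <<'E'
from h import *
info(); cap("wrist","w3.png")
inc([0.5205,-0.422,0.085],downR(np.pi-.09))
E
```

```text
t 4.1 pos [ 0.5198 -0.4216  0.147 ] yaw 174.8 zax [-0.004  0.005 -1.   ] F [ 0.1 -0.2  0.6] w 72.3 q [-0.86  0.66  1.07  0.    1.42 -2.34]
xyz [0.006, 0.014, 2.166] twist [0.008, -0.008, -0.001]
```

View pics/w3.png

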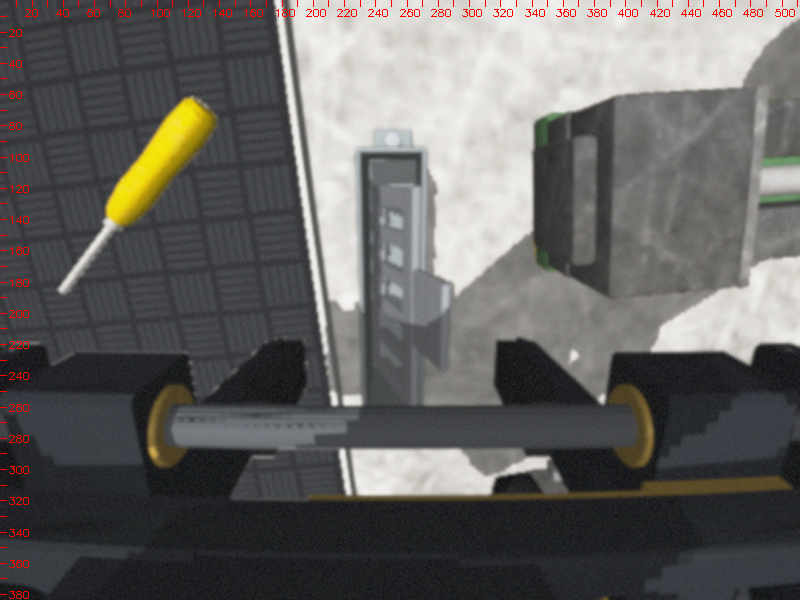

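```bash
python3 - <<'E'
from h import *
c=cams.capture("wrist")
L=toworld(c,[(289.5,180),(286,236)],.107);print(L,L.mean(0))
P=toworld(c,[(230,95.5),(273,95.5)],.073);print(P)
E
```

```text
[[ 0.50234382 -0.3953598   0.107     ]
 [ 0.54672319 -0.40057424  0.107     ]] [ 0.5245335  -0.39796702  0.107     ]
[[ 0.43734096 -0.43485802  0.073     ]
 [ 0.44045154 -0.40067496  0.073     ]]
```

>>> move_arm:
  increments:
    - {"xyz": [-0.08, 0, 1.2], "twist": [0, 0, 0]}
    - {"xyz": [-0.08, 0, 2.15], "twist": [0, 0, 0]}
    - {"xyz": [-0.08, 0, 2.15], "twist": [0, 0, 0]}
    - {"xyz": [-0.08, 0, 2.15], "twist": [0, 0, 0]}

```text
time_s: 4.7
eef_pos: [0.5245, -0.4243, 0.0899]
orientation: [0.002, 0.045, 0.999, -0.002]
force: [-0.4, -0.0, -0.0]
grip_width: 0.0718
```

>>> move_arm:
  increments:
    - {"xyz": [0, 0, 0]}
    - {"xyz": [0, 0, 0]}
    - {"xyz": [0, 0, 0]}
    - {"xyz": [0, 0, 0]}
    - {"xyz": [0, 0, 0]}
    - {"xyz": [0, 0, 0]}
  fingers: 0
  grip_force: 30

```text
validation failed for argument at $.in...
```

```bash
python3 - <<'E'
from h import *
info(); cap("wrist","w4.png",(180,80,360,260))
E
```

```text
t 4.7 pos [ 0.5245 -0.4243  0.0899] yaw 174.8 zax [ 0.004 -0.005 -1.   ] F [-0.4 -0.  -0. ] w 71.8 q [-0.86  0.72  1.13  0.    1.29 -2.34]
```

View pics/w4.png

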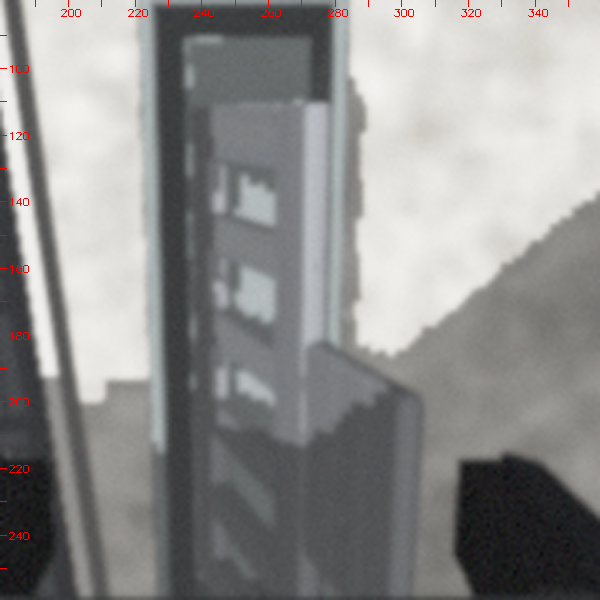

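>>> move_arm:
  increments:
    - {"xyz": [0.05, 0.08, 0.2], "twist": [0, 0, 0]}
    - {"xyz": [0.05, 0.08, 0.2], "twist": [0, 0, 0]}

```text
time_s: 5.0
eef_pos: [0.5232, -0.4216, 0.0842]
orientation: [0.002, 0.045, 0.999, -0.002]
force: [0.0, 1.3, 0.2]
grip_width: 0.0722
```

>>> move_arm:
  increments:
    - {"xyz": [0, 0, 0], "twist": [0, 0, 0]}
    - {"xyz": [0, 0, 0], "twist": [0, 0, 0]}
    - {"xyz": [0, 0, 0], "twist": [0, 0, 0]}
    - {"xyz": [0, 0, 0], "twist": [0, 0, 0]}
    - {"xyz": [0, 0, 0], "twist": [0, 0, 0]}
    - {"xyz": [0, 0, 0], "twist": [0, 0, 0]}
  fingers: 0
  grip_force: 30

```text
time_s: 5.75
eef_pos: [0.5232, -0.4216, 0.0842]
orientation: [0.002, 0.045, 0.999, -0.002]
force: [0.8, 0.8, 0.5]
grip_width: 0.014
```

```bash
python3 - <<'E'
from h import *
info(); cap("wrist","w5.png",(180,80,360,260))
E
```

```text
t 5.75 pos [ 0.5232 -0.4216  0.0842] yaw 174.8 zax [ 0.004 -0.005 -1.   ] F [0.8 0.8 0.5] w 14.0 q [-0.85  0.72  1.14  0.    1.27 -2.33]
```

View pics/w5.png

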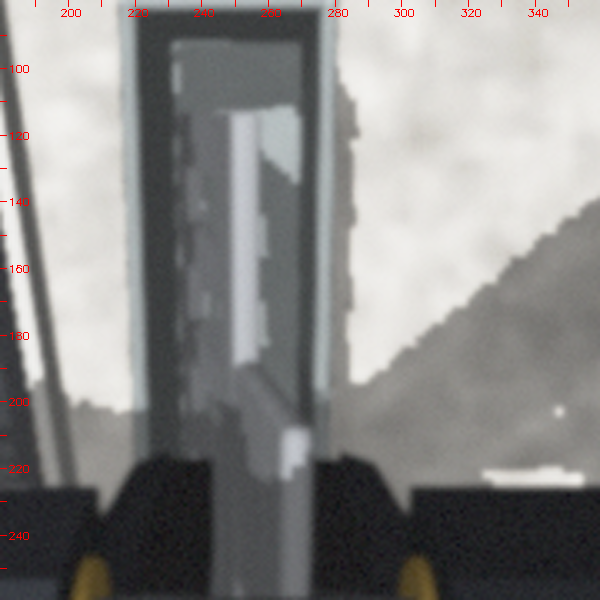

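Swivelling upright while it closes; keep closing.

>>> move_arm:
  increments:
    - {"xyz": [0, 0, 0], "twist": [0, 0, 0]}
    - {"xyz": [0, 0, 0], "twist": [0, 0, 0]}
    - {"xyz": [0, 0, 0], "twist": [0, 0, 0]}
    - {"xyz": [0, 0, 0], "twist": [0, 0, 0]}
  fingers: 0
  grip_force: 45

```text
time_s: 6.3
eef_pos: [0.5236, -0.4216, 0.085]
orientation: [0.003, 0.045, 0.999, -0.003]
force: [0.0, 0.9, 4.3]
grip_width: 0.0044
```

```bash
python3 - <<'E'
from h import *
info(); cap("wrist","w6.png",(180,80,360,260))
E
```

```text
t 6.3 pos [ 0.5236 -0.4216  0.085 ] yaw 174.9 zax [ 0.005 -0.005 -1.   ] F [0.  0.9 4.3] w 4.4 q [-0.85  0.72  1.14  0.    1.27 -2.33]
```

View pics/w6.png

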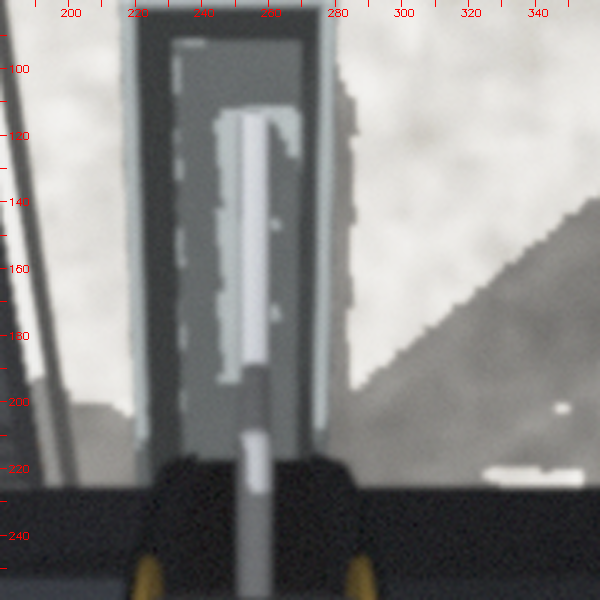

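>>> move_arm:
  increments:
    - {"xyz": [0, 0, -1], "twist": [0, 0, 0]}
    - {"xyz": [0, 0, -2], "twist": [0, 0, 0]}
    - {"xyz": [0, 0, -3.5], "twist": [0, 0, 0]}
    - {"xyz": [0, 0, -5], "twist": [0, 0, 0]}
    - {"xyz": [0.8, 0, -6.5], "twist": [0, 0, 0]}
    - {"xyz": [1.9, 0, -7], "twist": [0, 0, 0]}
    - {"xyz": [2, 1, -7], "twist": [0, 0, 0]}
    - {"xyz": [2, 2.5, -7], "twist": [0, 0, 0]}
    - {"xyz": [2, 4, -7], "twist": [0, 0, 0]}
    - {"xyz": [2, 6, -7], "twist": [0, 0, 0]}
    - {"xyz": [2, 8, -7], "twist": [0, 0, 0]}
    - {"xyz": [2, 10, -7], "twist": [0, 0, 0]}
    - {"xyz": [2, 12, -7], "twist": [0, 0, 0]}
    - {"xyz": [2, 14, -7], "twist": [0, 0, 0]}
    - {"xyz": [2, 15, -7], "twist": [0, 0, 0]}
    - {"xyz": [2, 15, -7], "twist": [0, 0, 0]}
    - {"xyz": [2, 15, -7], "twist": [0, 0, 0]}

```text
time_s: 8.48
eef_pos: [0.5029, 0.0326, 0.292]
orientation: [0.002, 0.045, 0.999, -0.003]
force: [-0.4, -0.6, -3.3]
grip_width: 0.0045
```

```bash
python3 - <<'E'
from h import *
info(); cap("wrist","w7.png"); cap("top","t7.png",(200,100,340,220)); cap("scene","s7.png",(200,80,400,260))
E
```

```text
t 8.47 pos [0.5029 0.0326 0.292 ] yaw 174.8 zax [ 0.004 -0.006 -1.   ] F [-0.4 -0.6 -3.3] w 4.5 q [-0.17  0.26  1.32 -0.    1.55 -1.65]
```

View pics/w7.png

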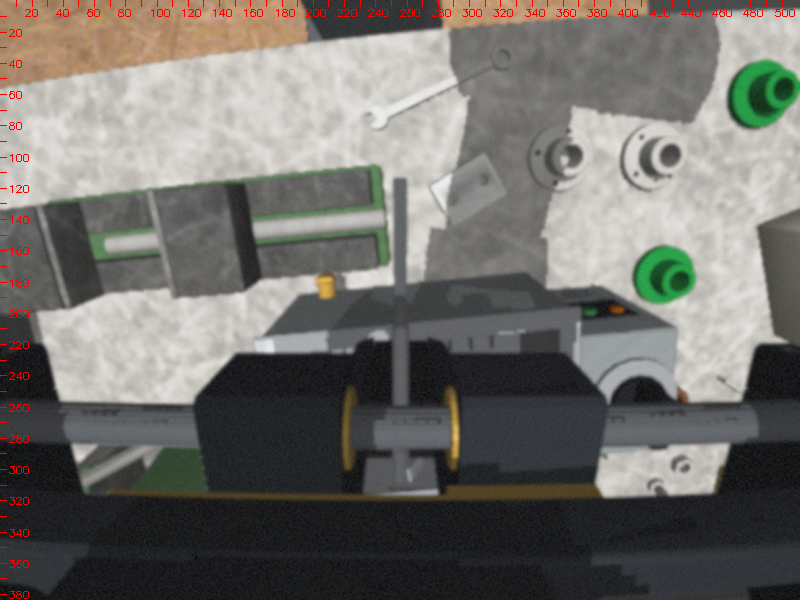

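View pics/t7.png

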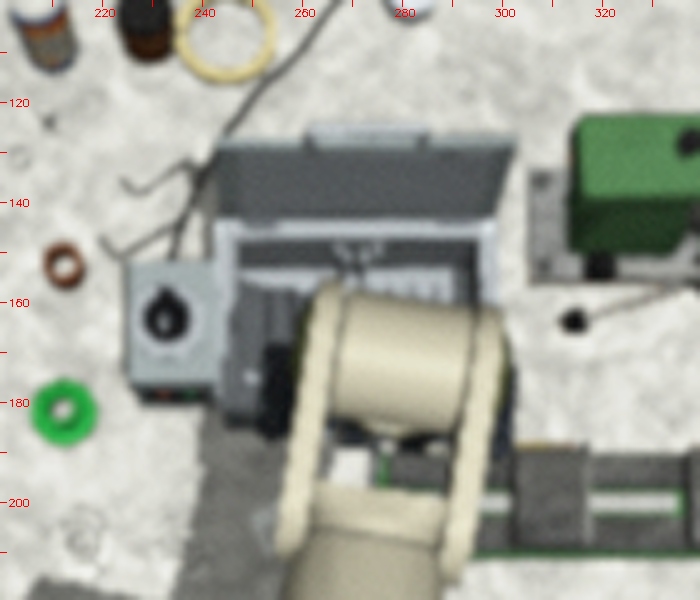

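View pics/s7.png

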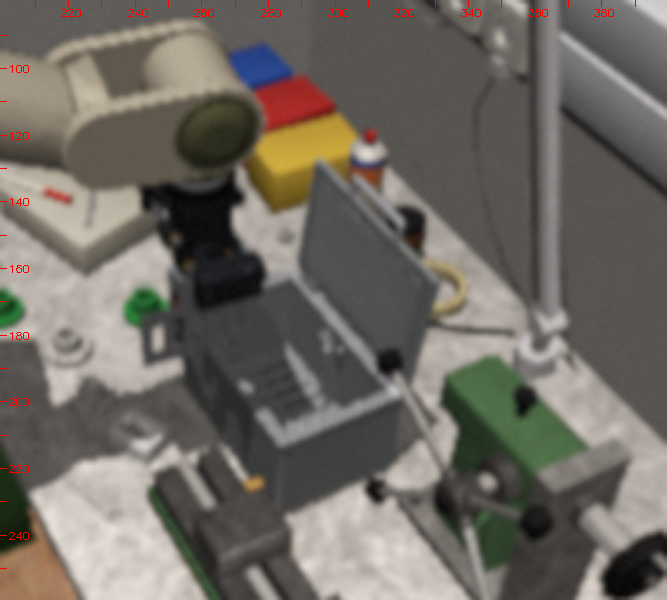

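>>> move_arm:
  increments:
    - {"xyz": [-0.2, -0.2, 0], "twist": [0, 0, 1.3]}
    - {"xyz": [-0.4, -0.4, 0], "twist": [0, 0, 2.6]}
    - {"xyz": [-0.6, -0.6, 0], "twist": [0, 0, 3.9]}
    - {"xyz": [-0.8, -0.8, 0], "twist": [0, 0, 5.2]}
    - {"xyz": [-1, -1, 0], "twist": [0, 0, 6.5]}
    - {"xyz": [-1.2, -1.2, 0], "twist": [0, 0, 7.8]}
    - {"xyz": [-1.36, -1.3, 0], "twist": [0, 0, 9.1]}
    - {"xyz": [-1.36, -1.3, 0], "twist": [0, 0, 10.4]}
    - {"xyz": [-1.36, -1.3, 0], "twist": [0, 0, 11.7]}
    - {"xyz": [-1.36, -1.3, 0], "twist": [0, 0, 13]}
    - {"xyz": [-1.36, -1.3, 0], "twist": [0, 0, 14.3]}
    - {"xyz": [-1.36, -1.3, 0], "twist": [0, 0, 15.6]}
    - {"xyz": [-1.36, -1.3, 0], "twist": [0, 0, 16.9]}
    - {"xyz": [-1.36, -1.3, 0], "twist": [0, 0, 18.2]}
    - {"xyz": [-1.36, -1.3, 0], "twist": [0, 0, 19.5]}
    - {"xyz": [-1.36, -1.3, 0], "twist": [0, 0, 20.8]}
    - {"xyz": [-1.36, -1.3, 0], "twist": [0, 0, 21.8]}
    - {"xyz": [-1.36, -1.3, 0], "twist": [0, 0, 21.8]}

```text
time_s: 10.88
eef_pos: [0.5401, -0.0112, 0.2925]
orientation: [0.003, 1.0, 0.003, 0.002]
force: [-0.3, -0.0, -4.0]
grip_width: 0.0045
```

```bash
python3 - <<'E'
from h import *
info(); cap("wrist","w8.png")
E
```

```text
t 10.88 pos [ 0.5401 -0.0112  0.2925] yaw 0.4 zax [ 0.005 -0.005 -1.   ] F [-0.3 -0.  -4. ] w 4.5 q [-0.24  0.33  1.22 -0.    1.59  1.33]
```

View pics/w8.png

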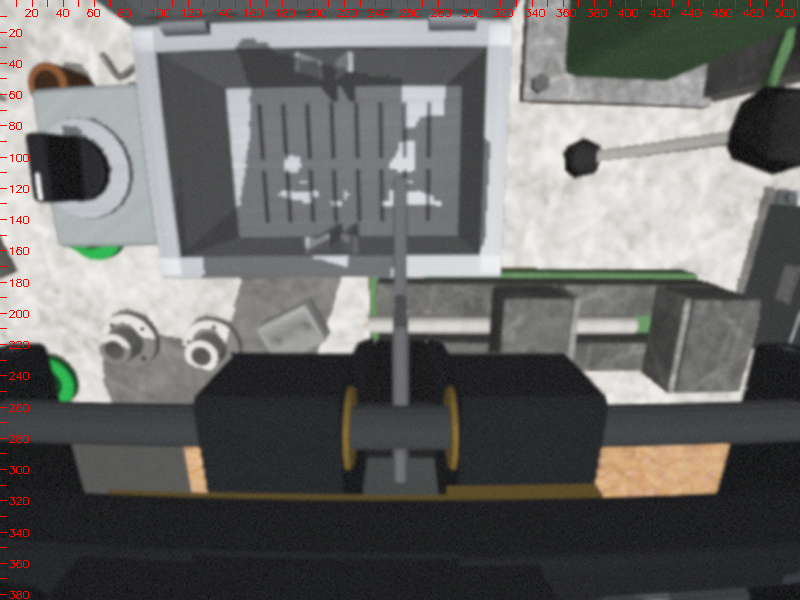

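Excellent view of the tub. Zoom for the guides and rim.

```bash
python3 - <<'E'
from h import *
cap("wrist","w9.png",(80,5,340,190),k=3.07)
cap("wrist","w10.png",(170,20,250,60),k=9); cap("wrist","w11.png",(170,130,250,190),k=9)
E
```

```text
(no output)
```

View pics/w9.png

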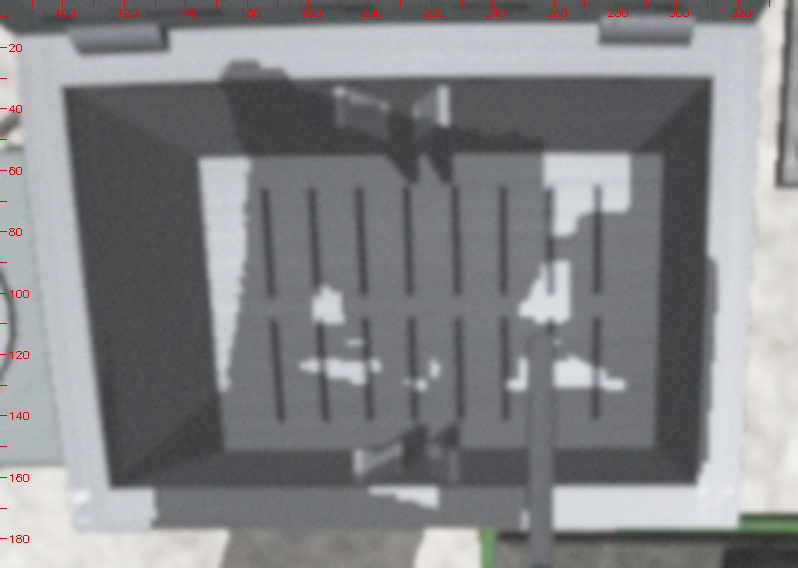

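View pics/w10.png

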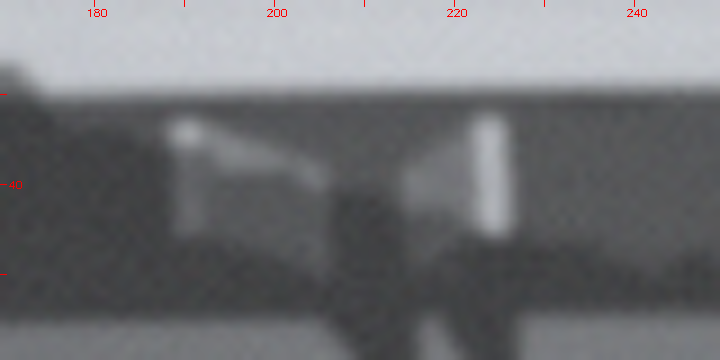

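View pics/w11.png

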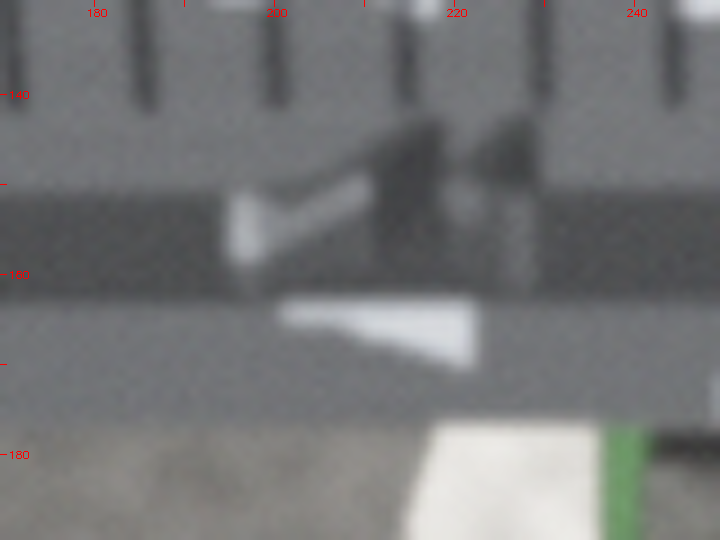

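```bash
cat >> h.py <<'E'
def wfit(c,keys,extra=False):
    from scipy.optimize import least_squares
    uv=np.array([k[0] for k in keys]);P=np.array([k[1] for k in keys],float)/1000
    def W(p):
        return np.c_[P[:,0]*np.cos(p[2])-P[:,1]*np.sin(p[2])+p[0],P[:,0]*np.sin(p[2])+P[:,1]*np.cos(p[2])+p[1],P[:,2]+(p[3] if extra else 0)]
    r=least_squares(lambda p:(proj(c,W(p))-uv).ravel(),[.62,.04,0,0][:4 if extra else 3],loss='soft_l1')
    print(r.x.round(4),(proj(c,W(r.x))-uv).round(1).tolist()); return r.x
E
python3 - <<'E'
from h import *
c=cams.capture("wrist")
K=[((100,33.2),(70,110,145)),((311.7,29.6),(70,-110,145)),((306.5,163.1),(-70,-110,145)),((115,163.1),(-70,110,145)),
((319.9,176.5),(-82,-122,145)),((103.9,177.1),(-82,122,145)),
((144,55.6),(70,110,25)),((295.1,54),(70,-110,25)),((292.2,150.4),(-70,-110,25)),((151.8,151.1),(-70,110,25))]
wfit(c,K);p=wfit(c,K,True)
# guide check: back mouth px (189.5,34),(225,33); z .131 x=56
print(toworld(c,[(188.5,33),(226,33)],.131),toworld(c,[(194.5,155),(229,155)],.131))
s,Rm=st(); print(s['eef_pos'])
# divider: lug/top edge line
print(proj(c,[s['eef_pos']+np.array([.065,0,-.007])]))
E
```

```text
[0.6239 0.0417 0.0106] [[-2.9, -2.0], [1.7, -1.7], [1.4, 1.8], [-1.9, 2.9], [-2.0, -1.1], [0.4, -0.7], [-0.5, 0.4], [0.5, 0.6], [0.7, 1.0], [0.2, 1.1]]
[ 0.6243  0.0422  0.0097 -0.0043] [[-1.0, -1.3], [0.5, -0.6], [0.2, 0.9], [-0.5, 1.8], [-3.2, -2.1], [1.9, -1.9], [0.4, 0.7], [-0.2, 1.0], [-0.0, 0.5], [0.9, 0.4]]
[[0.69320049 0.06142142 0.131     ]
 [0.69312298 0.02176519 0.131     ]] [[0.56344304 0.06056373 0.131     ]
 [0.56362931 0.02045382 0.131     ]]
[ 0.540106   -0.01062148  0.29262296]
[[257.91715781 120.06250763]]
```

```bash
python3 - <<'E'
from h import *
c=cams.capture("wrist")
s,Rm=st()
for dx in (.06,.063,.065,.067,.07):
    print(dx,proj(c,s['eef_pos']+Rm.apply([[dx,0,.007],[dx,0,.082],[dx,0.0025,.007]])).round(1).tolist())
cap("wrist","w12.png",(235,90,285,150),k=10)
E
```

```text
0.06 [[257.1, 129.1], [256.7, 124.6], [261.6, 129.1]]
0.063 [[257.1, 123.7], [256.7, 121.0], [261.6, 123.7]]
0.065 [[257.1, 120.0], [256.7, 118.5], [261.6, 120.0]]
0.067 [[257.1, 116.3], [256.7, 116.0], [261.6, 116.3]]
0.07 [[257.2, 110.8], [256.7, 112.3], [261.7, 110.8]]
```

View pics/w12.png

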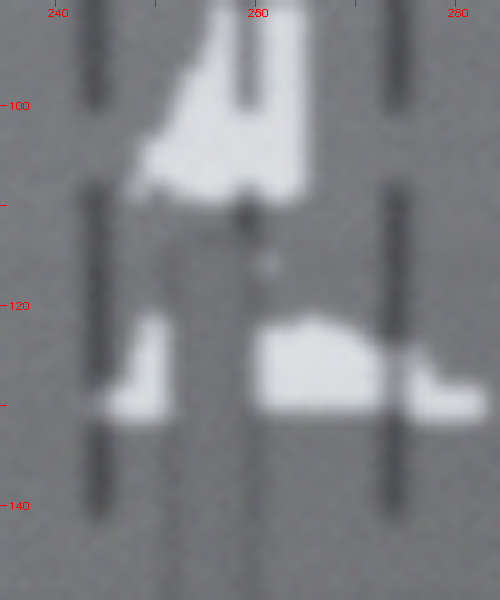

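>>> move_arm:
  increments:
    - {"xyz": [0, -0.2, 0], "twist": [0, 0, -1.3]}
    - {"xyz": [0, -0.4, 0], "twist": [0, 0, -2.6]}
    - {"xyz": [0, -0.6, 0], "twist": [0, 0, -3.9]}
    - {"xyz": [0, -0.8, 0], "twist": [0, 0, -5.2]}
    - {"xyz": [0, -1, 0], "twist": [0, 0, -6.5]}
    - {"xyz": [0, -1.2, 0], "twist": [0, 0, -7.8]}
    - {"xyz": [0, -1.4, 0], "twist": [0, 0, -9.1]}
    - {"xyz": [0, -1.74, 0], "twist": [0, 0, -10.4]}
    - {"xyz": [0, -1.74, 0], "twist": [0, 0, -11.7]}
    - {"xyz": [0, -1.74, 0], "twist": [0, 0, -13]}
    - {"xyz": [0, -1.74, 0], "twist": [0, 0, -14.3]}
    - {"xyz": [0, -1.74, 0], "twist": [0, 0, -15.6]}
    - {"xyz": [0, -1.74, 0], "twist": [0, 0, -16.9]}
    - {"xyz": [0.4, -1.74, 0], "twist": [0, 0, -18.2]}
    - {"xyz": [0.9, -1.74, 0], "twist": [0, 0, -19.5]}
    - {"xyz": [1.5, -1.74, 0], "twist": [0, 0, -20.8]}
    - {"xyz": [2.2, -1.74, 0], "twist": [0, 0, -22.1]}
    - {"xyz": [2.86, -1.74, 0.3], "twist": [0, 0, -22.5]}
    - {"xyz": [2.86, -1.74, 0.6], "twist": [0, 0, -22.5]}
    - {"xyz": [2.86, -1.74, 0.6], "twist": [0, 0, -22.5]}

```text
time_s: 13.72
eef_pos: [0.6249, 0.0423, 0.2739]
orientation: [0.001, -0.003, 1.0, -0.003]
force: [-0.1, 0.5, -2.8]
grip_width: 0.0043
```

```bash
python3 - <<'E'
from h import *
info(); cap("wrist","w13.png"); cap("scene","s13.png",(200,80,400,260)); cap("top","t13.png",(200,100,340,220)); 
inc([.626,.0413,.22],downR(np.pi+.01))
E
```

```text
t 13.72 pos [0.6249 0.0423 0.2739] yaw -179.6 zax [ 0.003 -0.005 -1.   ] F [-0.1  0.5 -2.8] w 4.3 q [-0.12  0.5   1.   -0.    1.64 -1.7 ]
xyz [-0.015, -0.021, 1.851] twist [-0.04, 0.041, -0.024]
```

View pics/w13.png

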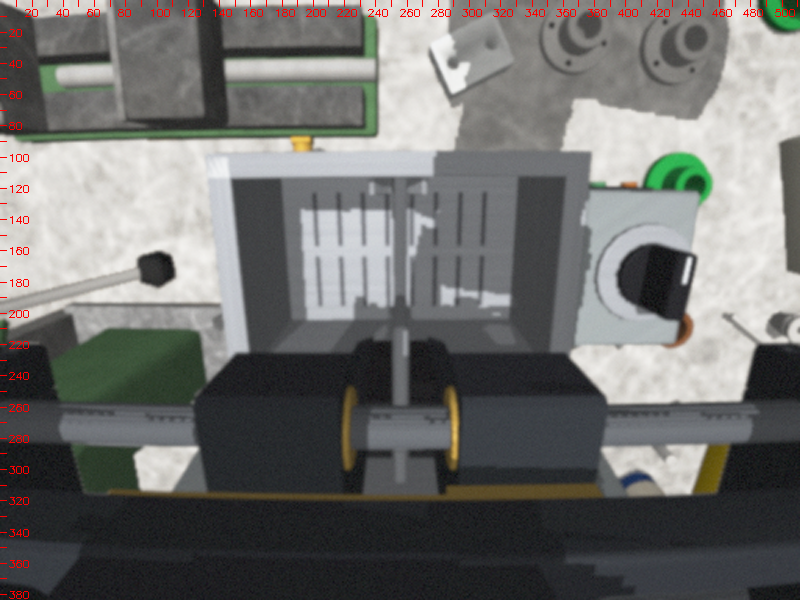

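View pics/s13.png

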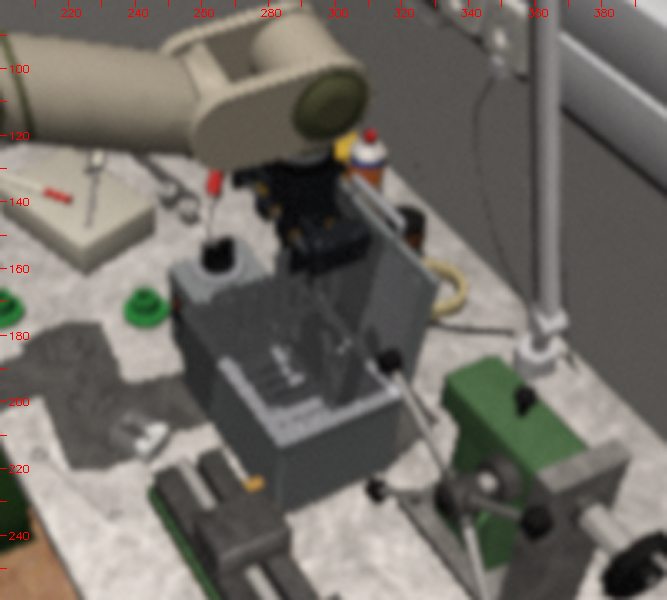

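View pics/t13.png

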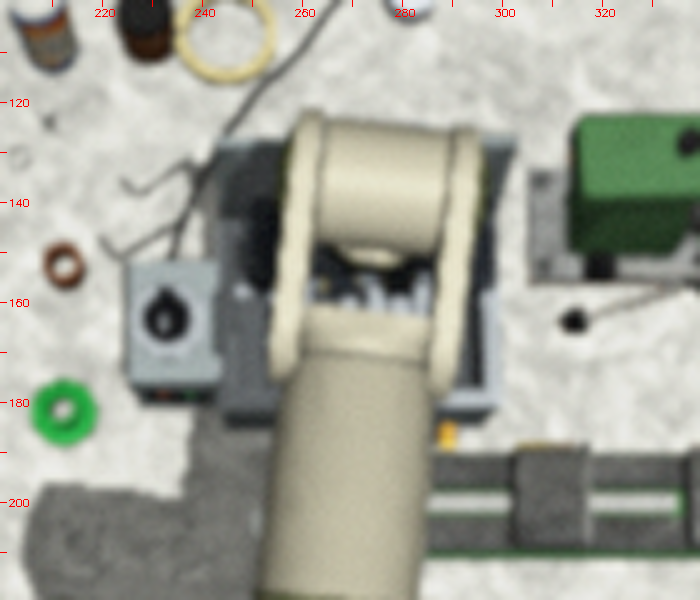

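```bash
python3 - <<'E'
from h import *
cap("wrist","w14.png",(225,95,290,215),k=5)
cap("wrist","w15.png",(125,90,385,235),k=3.07)
E
```

```text
(no output)
```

View pics/w14.png

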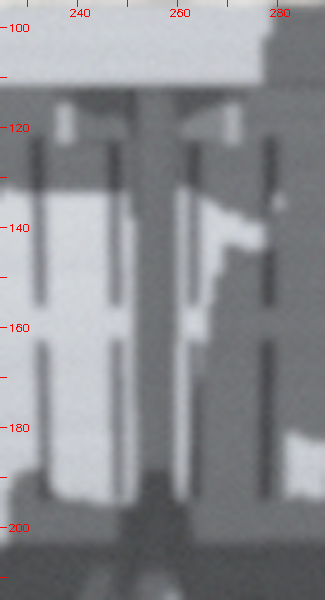

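View pics/w15.png

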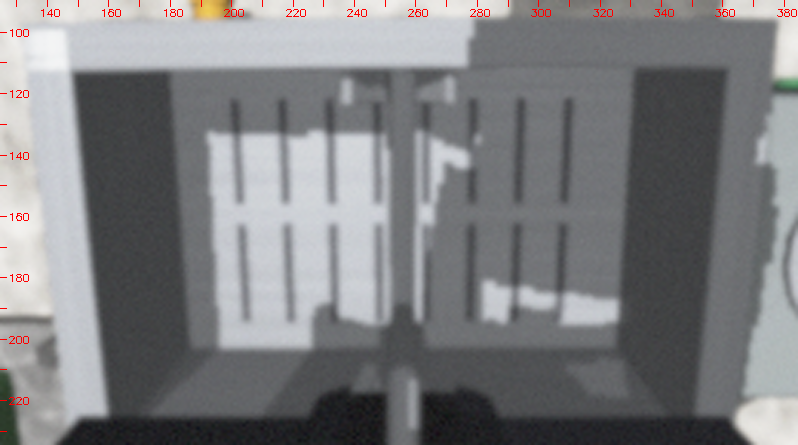

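```bash
python3 - <<'E'
from h import *
c=cams.capture("wrist");s,Rm=st()
G=toworld(c,[(235.3,116),(273,116)],.131);print(G,G.mean(0))
K=[((148.9,112.3),(-70,-110,145)),((361.6,111.3),(-70,110,145)),((185.7,202.5),(70,-110,25)),((325.1,202.5),(70,110,25))]
wfit(c,K)
# divider front end centre at two columns
print(toworld(c,[(255.8,150)],s['eef_pos'][2]-.007), s['eef_pos'])
print(proj(c,s['eef_pos']+Rm.apply([[.0,0,.007],[.068,0,.007],[.068,0,.082]])).round(1))
E
```

```text
[[0.56083256 0.01990022 0.131     ]
 [0.56057022 0.05972064 0.131     ]] [0.56070139 0.03981043 0.131     ]
[0.6254 0.0404 0.0101] [[-3.6, -0.5], [1.5, -0.3], [0.0, 1.3], [0.1, 1.1]]
[[0.57828999 0.04256981 0.26837757]] [0.62544607 0.04223924 0.27537757]
[[254.7 226.1]
 [254.5 112.5]
 [255.  113.3]]
```

```bash
python3 - <<'E'
from h import *
inc([.6275,.0402,.20],downR(np.pi+.01))
E
```

```text
xyz [-0.054, -0.054, 2.513] twist [-0.04, 0.041, -0.023]
```

>>> move_arm:
  increments:
    - {"xyz": [-0.05, -0.06, 0.8], "twist": [-0.04, 0.04, -0.02]}
    - {"xyz": [-0.05, -0.06, 1.8], "twist": [-0.04, 0.04, -0.02]}
    - {"xyz": [-0.05, -0.06, 2.5], "twist": [-0.04, 0.04, -0.02]}
    - {"xyz": [-0.05, -0.06, 2.5], "twist": [-0.04, 0.04, -0.02]}
    - {"xyz": [-0.05, -0.06, 2.5], "twist": [-0.04, 0.04, -0.02]}

```text
time_s: 14.65
eef_pos: [0.6278, 0.04, 0.2017]
orientation: [0.001, -0.005, 1.0, -0.0]
force: [-0.4, 0.8, -3.0]
grip_width: 0.0046
```

```bash
python3 - <<'E'
from h import *
info(); cap("wrist","w16.png",(200,60,310,240),k=3.3)
inc([.6275,.0402,.15],downR(np.pi+.01))
c=cams.capture("wrist");s,Rm=st()
print(proj(c,s['eef_pos']+Rm.apply([[.0,0,.007],[.068,0,.007],[.068,0,.082]])).round(1))
E
```

```text
t 14.65 pos [0.6278 0.04   0.2017] yaw -179.5 zax [ 0.002 -0.    -1.   ] F [-0.4  0.8 -3. ] w 4.6 q [-0.12  0.55  1.13 -0.    1.47 -1.7 ]
xyz [0.016, 0.008, 1.729] twist [-0.003, 0.018, -0.002]
[[254.7 225.9]
 [254.6 112.3]
 [255.  113.2]]
```

View pics/w16.png

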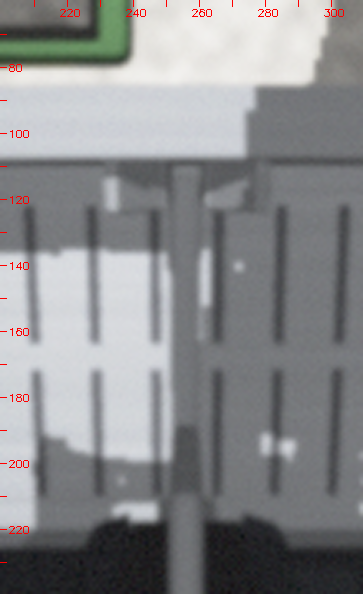

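>>> move_arm:
  increments:
    - {"xyz": [0, 0, 0.6], "twist": [0, 0, 0]}
    - {"xyz": [0, 0, 1.2], "twist": [0, 0, 0]}
    - {"xyz": [0, 0, 1.7], "twist": [0, 0, 0]}
    - {"xyz": [0, 0, 1.7], "twist": [0, 0, 0]}

```text
time_s: 15.25
eef_pos: [0.6276, 0.04, 0.1501]
orientation: [0.0, -0.005, 1.0, -0.0]
force: [0.5, 0.3, -3.8]
grip_width: 0.0046
```

```bash
python3 - <<'E'
from h import *
info(); cap("wrist","w17.png",(200,60,310,240),k=3.3)
inc([.6275,.0402,.108],downR(np.pi+.01))
E
```

```text
t 15.25 pos [0.6276 0.04   0.1501] yaw -179.4 zax [ 0.001 -0.    -1.   ] F [ 0.5  0.3 -3.8] w 4.6 q [-0.12  0.59  1.2   0.    1.35 -1.7 ]
xyz [0.022, 0.008, 1.434] twist [-0.003, 0.018, -0.002]
```

View pics/w17.png

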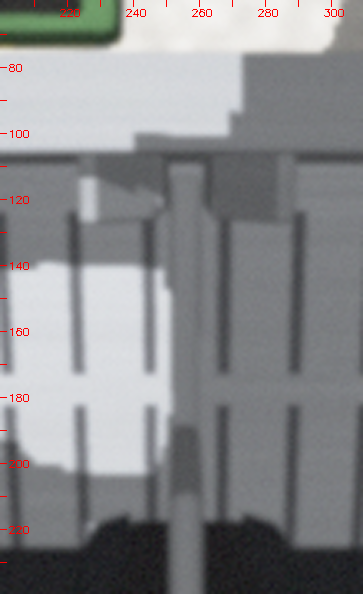

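No contact force, in the slots. Down to the floor.

>>> move_arm:
  increments:
    - {"xyz": [0, 0, 0.5], "twist": [0, 0, 0]}
    - {"xyz": [0, 0, 0.9], "twist": [0, 0, 0]}
    - {"xyz": [0, 0, 1.25], "twist": [0, 0, 0]}
    - {"xyz": [0, 0, 1.45], "twist": [0, 0, 0]}
    - {"xyz": [0, 0, 1.45], "twist": [0, 0, 0]}

```text
time_s: 15.92
eef_pos: [0.6283, 0.0399, 0.1075]
orientation: [0.001, -0.005, 1.0, -0.0]
force: [0.6, -0.5, -3.7]
grip_width: 0.0045
```

```bash
python3 - <<'E'
from h import *
info()
E
```

```text
t 15.93 pos [0.6283 0.0399 0.1075] yaw -179.4 zax [ 0.003 -0.    -1.   ] F [ 0.6 -0.5 -3.7] w 4.5 q [-0.12  0.63  1.26 -0.    1.25 -1.7 ]
```

>>> move_arm:
  increments:
    - {"xyz": [0, 0, 0.08], "twist": [0, 0, 0]}
    - {"xyz": [0, 0, 0.15], "twist": [0, 0, 0]}
    - {"xyz": [0, 0, 0.15], "twist": [0, 0, 0]}

```text
time_s: 16.3
eef_pos: [0.6286, 0.0399, 0.1069]
orientation: [0.003, -0.005, 1.0, -0.001]
force: [-10.2, -0.9, 21.3]
grip_width: 0.0047
```

On the floor. Release and rise.

>>> move_arm:
  increments:
    - {"xyz": [0, 0, 0], "twist": [0, 0, 0]}
    - {"xyz": [0, 0, 0], "twist": [0, 0, 0]}
    - {"xyz": [0, 0, -0.3], "twist": [0, 0, 0]}
    - {"xyz": [0, 0, -1], "twist": [0, 0, 0]}
    - {"xyz": [0, 0, -2], "twist": [0, 0, 0]}
    - {"xyz": [0, 0, -3.5], "twist": [0, 0, 0]}
    - {"xyz": [0, 0, -5], "twist": [0, 0, 0]}
    - {"xyz": [0, 0, -5], "twist": [0, 0, 0]}
  fingers: 35

```text
time_s: 17.3
eef_pos: [0.6287, 0.04, 0.2609]
orientation: [0.007, -0.005, 1.0, -0.001]
force: [-0.7, -0.2, -0.0]
grip_width: 0.035
```

```bash
python3 - <<'E'
from h import *
info(); cap("wrist","w18.png"); cap("scene","s18.png",(200,80,400,260)); cap("top","t18.png",(200,100,340,220)); 
E
```

```text
t 17.3 pos [0.6287 0.04   0.2609] yaw -179.4 zax [ 0.014 -0.002 -1.   ] F [-0.7 -0.2 -0. ] w 35.0 q [-0.12  0.51  1.02 -0.    1.6  -1.7 ]
```

View pics/w18.png

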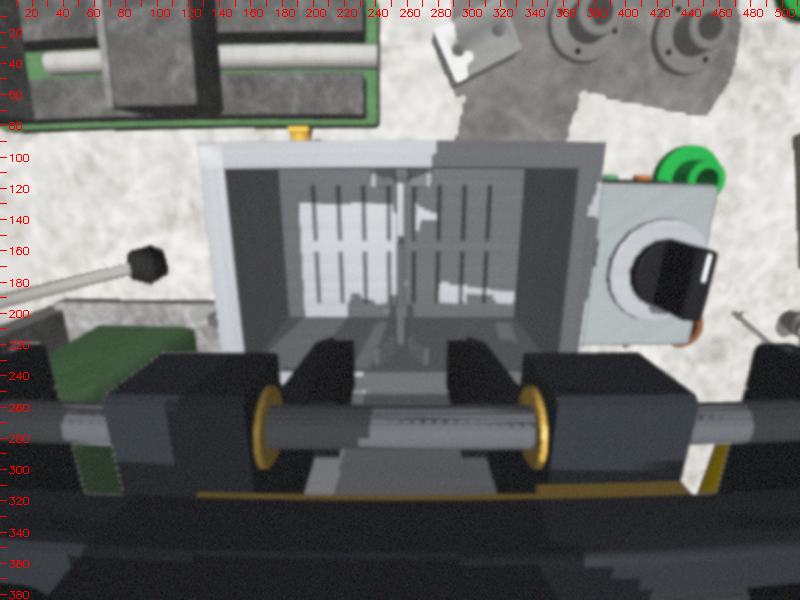

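View pics/s18.png

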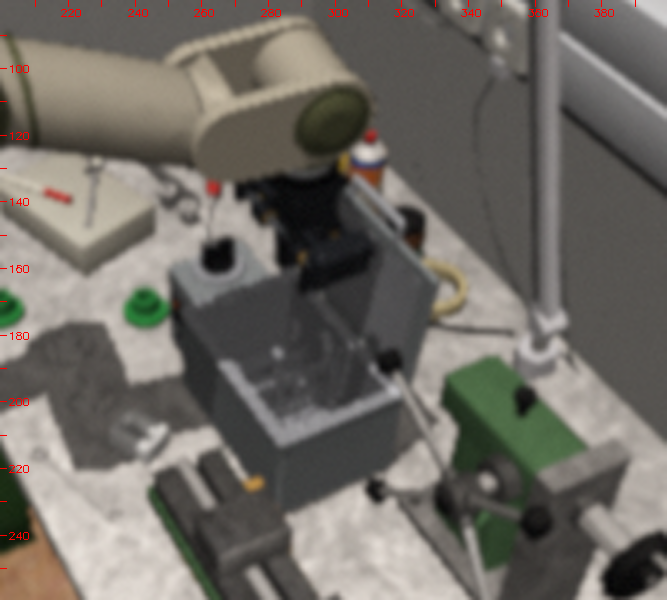

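```bash
python3 - <<'E'
from h import *
s=cams.capture("scene");t=cams.capture("top")
for uv in [(316.5,188),(361,237)]:
    for z in (.1,.15,.2,.25,.28,.3,.32):
        X=toworld(s,[uv],z)[0];print(uv,X.round(3),proj(t,X).round(0))
# lid top corners
cap("top","t19.png",(230,110,320,160),k=8)
cap("scene","s19.png",(260,110,360,250),k=4.2)
E
```

```text
(316.5, 188) [0.748 0.002 0.1  ] [[279. 138.]]
(316.5, 188) [ 0.717 -0.036  0.15 ] [[289. 142.]]
(316.5, 188) [ 0.686 -0.073  0.2  ] [[299. 145.]]
(316.5, 188) [ 0.655 -0.111  0.25 ] [[310. 149.]]
(316.5, 188) [ 0.636 -0.134  0.28 ] [[316. 152.]]
(316.5, 188) [ 0.624 -0.149  0.3  ] [[321. 154.]]
(316.5, 188) [ 0.612 -0.164  0.32 ] [[326. 156.]]
(361, 237) [ 0.755 -0.277  0.1  ] [[340. 137.]]
(361, 237) [ 0.724 -0.302  0.15 ] [[349. 140.]]
(361, 237) [ 0.693 -0.327  0.2  ] [[358. 144.]]
(361, 237) [ 0.661 -0.352  0.25 ] [[368. 148.]]
(361, 237) [ 0.643 -0.367  0.28 ] [[374. 151.]]
(361, 237) [ 0.63  -0.377  0.3  ] [[379. 152.]]
(361, 237) [ 0.618 -0.387  0.32 ] [[383. 154.]]
```

View pics/s19.png

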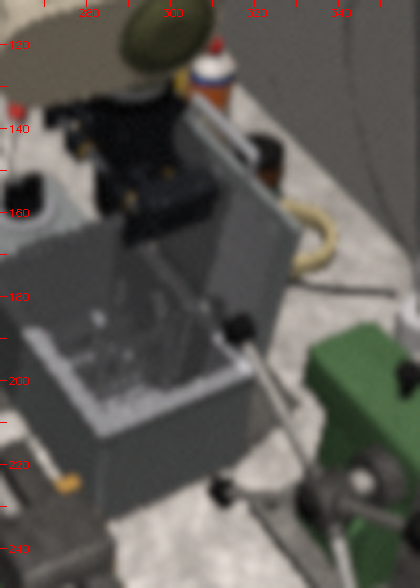

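View pics/t19.png

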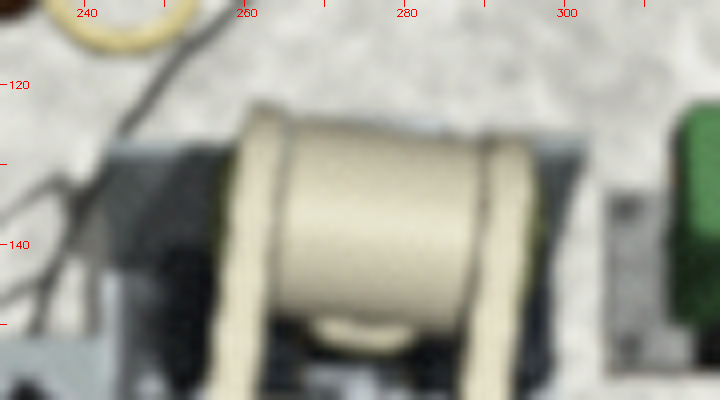

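```bash
python3 - <<'E'
from h import *
t=cams.capture("top")
print(toworld(t,[(243.3,129.2),(302,128.5)],.311),toworld(t,[(243.3,127.5),(302,127)],.311))
E
```

```text
[[ 0.72072201  0.15838314  0.311     ]
 [ 0.7240564  -0.07385612  0.311     ]] [[ 0.7277177   0.15842259  0.311     ]
 [ 0.73024027 -0.07399037  0.311     ]]
```

>>> move_arm:
  increments:
    - {"xyz": [1, 0.5, -1], "twist": [0, 0, 0]}
    - {"xyz": [2, 1.8, -1.4], "twist": [0, 0, 0]}
    - {"xyz": [3, 3.5, -1.4], "twist": [0, 0, 0]}
    - {"xyz": [4, 5, -1.4], "twist": [0, 0, 0]}
    - {"xyz": [4.3, 6.3, -1.4], "twist": [0, 0, 0]}
    - {"xyz": [4.3, 6.3, -1.4], "twist": [0, 0, 0]}
    - {"xyz": [4.3, 6.3, -1.4], "twist": [0, 0, 0]}
  fingers: 60

```text
time_s: 18.58
eef_pos: [0.4967, 0.2274, 0.2969]
orientation: [0.002, -0.005, 1.0, -0.001]
force: [0.1, -0.4, -0.1]
grip_width: 0.0599
```

```bash
python3 - <<'E'
from h import *
info(); cap("wrist","w20.png"); cap("top","t20.png",(110,80,330,245),k=3.6)
E
```

```text
t 18.57 pos [0.4967 0.2274 0.2969] yaw -179.4 zax [ 0.005 -0.001 -1.   ] F [ 0.1 -0.4 -0.1] w 59.9 q [ 0.21  0.34  1.2  -0.    1.6  -1.37]
```

View pics/w20.png

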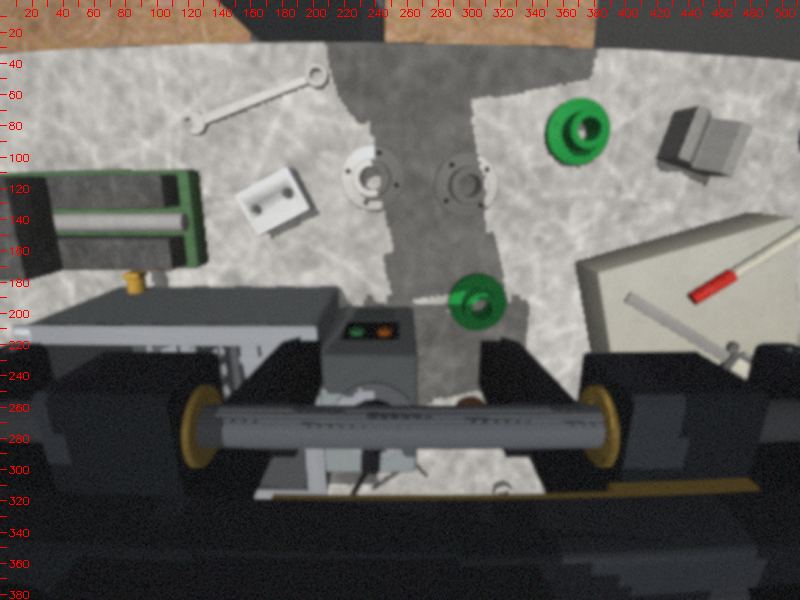

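View pics/t20.png

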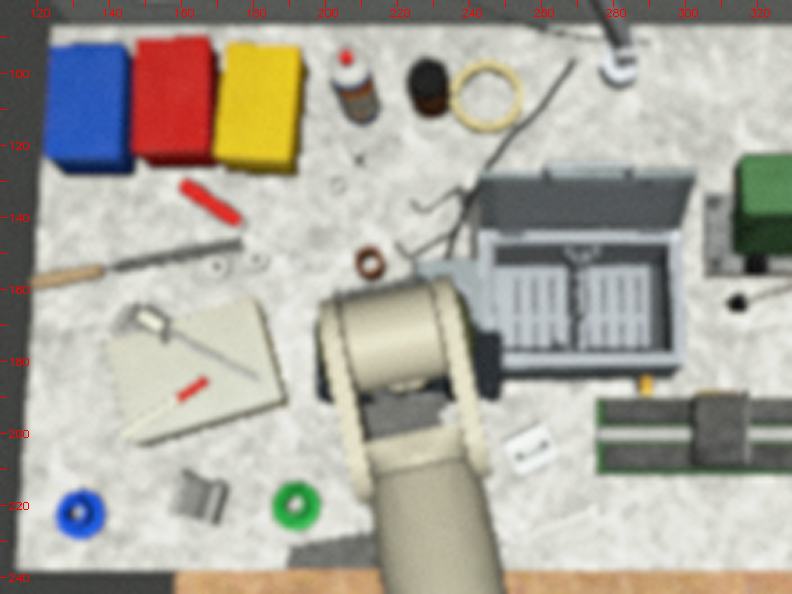

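```bash
python3 - <<'E'
from h import *
cap("wrist","w21.png",(140,80,340,150),k=4)
E
```

View pics/w21.png

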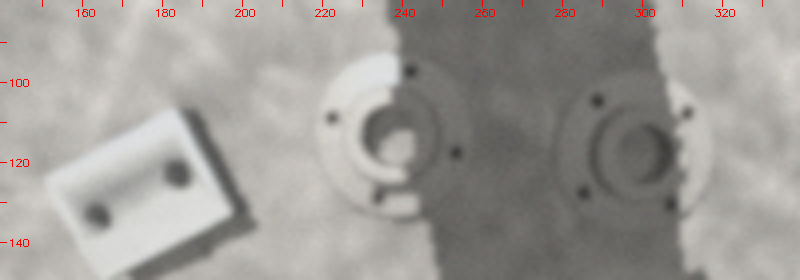

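```bash
python3 - <<'E'
from h import *
c=cams.capture("wrist")
print(toworld(c,[(237.7,112.9),(298.1,117.5)],.015))
print(toworld(c,[(238,113.6)],.035))
B=toworld(c,[(184.5,106),(197.5,132.8),(165.8,149),(150.8,124.5)],.032);print(B,B.mean(0),np.linalg.norm(B-np.roll(B,1,0),axis=1))
d=B[0]-B[3]+B[1]-B[2];print(np.degrees(np.arctan2(d[1],d[0])))
A=toworld(c,[(237.7,112.9)],.015)[0]
inc([A[0],A[1],.12],downR(np.pi))
E
```

```text
[[0.42874575 0.19827779 0.015     ]
 [0.43480778 0.29244985 0.015     ]]
[[0.42978756 0.20007252 0.035     ]]
[[0.41905955 0.12022905 0.032     ]
 [0.45840764 0.13794735 0.032     ]
 [0.48329499 0.0873082  0.032     ]
 [0.44607114 0.06701273 0.032     ]] [0.45170833 0.10312433 0.032     ] [0.05967917 0.04315334 0.05642432 0.04239719]
116.55234485871534
xyz [2.306, -0.928, 5.891] twist [-0.009, 0.034, 0.06]
```

>>> move_arm:
  increments:
    - {"xyz": [1.2, -0.5, 1.5], "twist": [0, 0, 0]}
    - {"xyz": [2.31, -0.93, 3], "twist": [0, 0, 0]}
    - {"xyz": [2.31, -0.93, 5], "twist": [0, 0, 0]}
    - {"xyz": [2.31, -0.93, 7], "twist": [0, 0, 0]}
    - {"xyz": [2.31, -0.93, 8.5], "twist": [0, 0, 0]}
    - {"xyz": [2.31, -0.93, 8.5], "twist": [0, 0, 0]}
  fingers: 60

```text
time_s: 19.52
eef_pos: [0.428, 0.1974, 0.0399]
orientation: [-0.001, -0.004, 1.0, -0.001]
force: [0.4, -0.8, 1.0]
grip_width: 0.0598
```

```bash
python3 - <<'E'
from h import *
info(); cap("wrist","w22.png",(150,100,360,260)); inc([.4287,.1985,.018],downR(np.pi))
E
```

```text
t 19.52 pos [0.428  0.1974 0.0399] yaw -179.6 zax [-0.001 -0.002 -1.   ] F [ 0.4 -0.8  1. ] w 59.8 q [ 0.18  0.51  1.78 -0.    0.85 -1.4 ]
xyz [0.019, 0.027, 0.793] twist [-0.011, 0.022, 0.054]
```

View pics/w22.png

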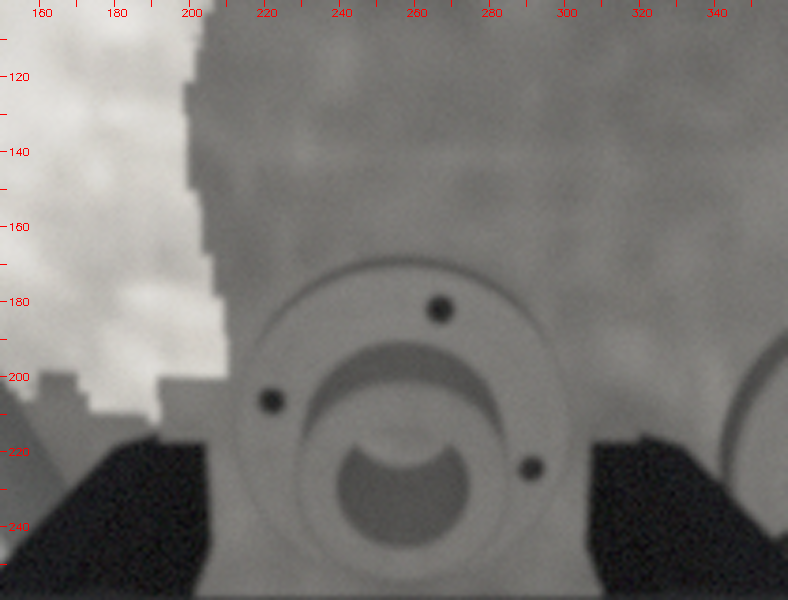

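>>> move_arm:
  increments:
    - {"xyz": [0.02, 0.02, 0.5], "twist": [0, 0, 0]}
    - {"xyz": [0.02, 0.02, 0.7], "twist": [0, 0, 0]}
    - {"xyz": [0.02, 0.02, 0.7], "twist": [0, 0, 0]}

```text
time_s: 19.95
eef_pos: [0.4292, 0.1983, 0.0218]
orientation: [0.002, -0.004, 1.0, -0.001]
force: [-1.0, 0.2, 0.8]
grip_width: 0.0599
```

>>> move_arm:
  increments:
    - {"xyz": [0, 0, 0], "twist": [0, 0, 0]}
    - {"xyz": [0, 0, 0], "twist": [0, 0, 0]}
    - {"xyz": [0, 0, 0], "twist": [0, 0, 0]}
    - {"xyz": [0, 0, 0], "twist": [0, 0, 0]}
  fingers: 20
  grip_force: 40

```text
time_s: 20.45
eef_pos: [0.4294, 0.1984, 0.0222]
orientation: [0.003, -0.004, 1.0, -0.001]
force: [-1.3, -0.1, 5.1]
grip_width: 0.0349
```

```bash
python3 - <<'E'
from h import *
info()
W=np.array([.6245,.0405]);a=.01
def w(x,y): return W+[x*np.cos(a)-y*np.sin(a),x*np.sin(a)+y*np.cos(a)]
print(w(-.036,-.052),w(.03,-.052))
inc([*w(.030,-.052),.24],downR(np.pi+.01))
E
```

```text
t 20.45 pos [0.4294 0.1984 0.0222] yaw -179.6 zax [ 0.005 -0.001 -1.   ] F [-1.3 -0.1  5.1] w 34.9 q [ 0.18  0.54  1.8  -0.    0.8  -1.39]
[ 0.58902179 -0.01185739] [ 0.65501849 -0.01119741]
xyz [-7.507, -7.05, -7.214] twist [-0.008, 0.038, -0.018]
```

>>> move_arm:
  increments:
    - {"xyz": [0, 0, -1.5], "twist": [0, 0, 0]}
    - {"xyz": [0, 0, -3.3], "twist": [0, 0, 0]}
    - {"xyz": [0, -0.5, -5.2], "twist": [0, 0, 0]}
    - {"xyz": [-0.5, -2, -7.2], "twist": [0, 0, 0]}
    - {"xyz": [-2, -4, -7.2], "twist": [0, 0, 0]}
    - {"xyz": [-4, -5.5, -7.2], "twist": [0, 0, 0]}
    - {"xyz": [-6, -7.05, -7.2], "twist": [0, 0.04, 0]}
    - {"xyz": [-7.5, -7.05, -7.2], "twist": [0, 0.04, 0]}
    - {"xyz": [-7.5, -7.05, -7.2], "twist": [0, 0.04, 0]}
    - {"xyz": [-7.5, -7.05, -7.2], "twist": [0, 0.04, 0]}

```text
time_s: 21.7
eef_pos: [0.6552, -0.0118, 0.2375]
orientation: [-0.002, -0.003, 1.0, -0.0]
force: [-1.5, 0.4, -2.5]
grip_width: 0.0348
```

```bash
python3 - <<'E'
from h import *
info(); cap("wrist","w23.png"); cap("scene","s23.png",(220,80,380,240))
inc([.655,-.0115,.09],downR(np.pi+.01))
E
```

```text
t 21.7 pos [ 0.6552 -0.0118  0.2375] yaw -179.6 zax [-0.003 -0.001 -1.   ] F [-1.5  0.4 -2.5] w 34.8 q [-0.2   0.57  0.97 -0.    1.6  -1.78]
xyz [-0.046, -0.023, 4.963] twist [-0.005, -0.016, -0.016]
```

View pics/w23.png

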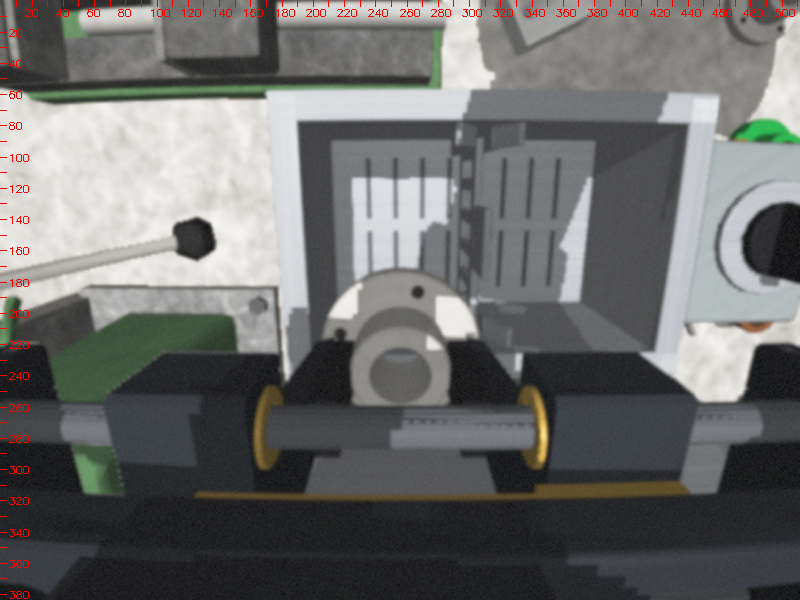

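View pics/s23.png

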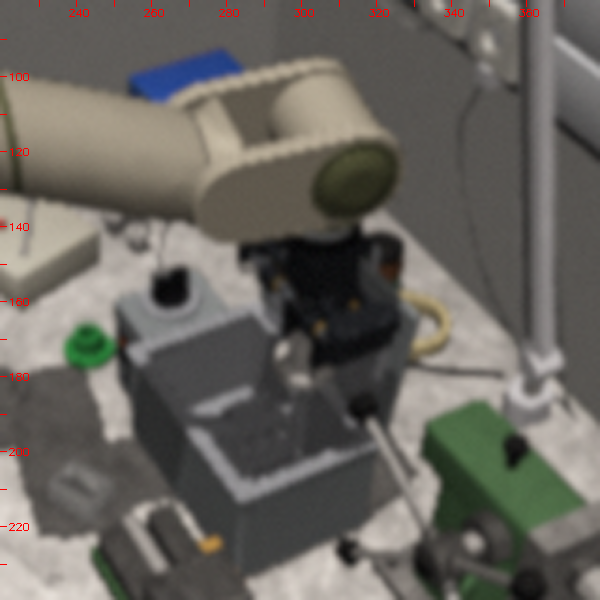

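```bash
python3 - <<'E'
from h import *
t=cap("top","t23.png",(230,100,330,200),k=6); s=cams.capture("scene")
S,_=st();p=S['eef_pos']
for h in (.1,.15,.2,.25,.3,.35,.4):
    X=p+[0,0,h]; print(h,proj(s,X).round(0),proj(t,X).round(0))
E
```

```text
0.1 [[303. 152.]] [[287. 144.]]
0.15 [[304. 141.]] [[288. 140.]]
0.2 [[306. 129.]] [[289. 136.]]
0.25 [[307. 117.]] [[291. 132.]]
0.3 [[308. 103.]] [[292. 127.]]
0.35 [[310.  89.]] [[294. 122.]]
0.4 [[311.  74.]] [[296. 117.]]
```

View pics/t23.png

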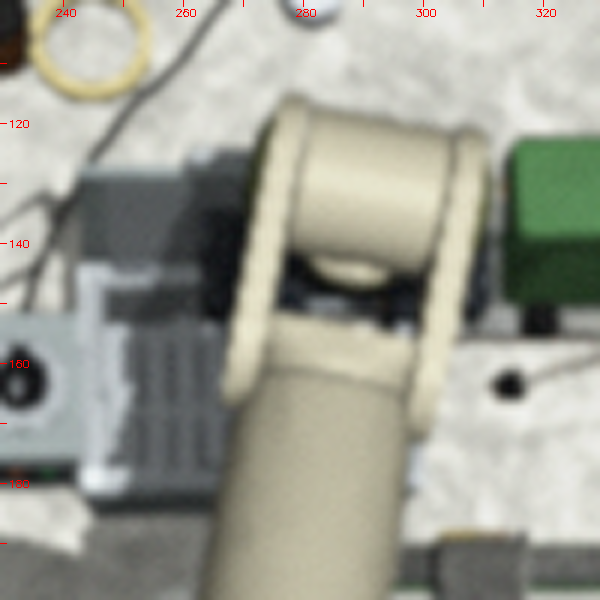

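>>> move_arm:
  increments:
    - {"xyz": [0.05, -0.02, 1], "twist": [0, 0, 0]}
    - {"xyz": [0.05, -0.02, 2.2], "twist": [0, 0, 0]}
    - {"xyz": [0.05, -0.02, 3.5], "twist": [0, 0, 0]}
    - {"xyz": [0.05, -0.02, 4.5], "twist": [0, 0, 0]}
    - {"xyz": [0.05, -0.02, 4.85], "twist": [0, 0, 0]}
    - {"xyz": [0.05, -0.02, 4.85], "twist": [0, 0, 0]}

```text
time_s: 22.65
eef_pos: [0.6521, -0.011, 0.0949]
orientation: [-0.0, -0.004, 1.0, -0.001]
force: [1.5, -0.6, -2.1]
grip_width: 0.0348
```

```bash
python3 - <<'E'
from h import *
info(); cap("wrist","w24.png"); cap("scene","s24.png",(220,80,380,240))
E
```

```text
t 22.65 pos [ 0.6521 -0.011   0.0949] yaw -179.5 zax [-0.001 -0.001 -1.   ] F [ 1.5 -0.6 -2.1] w 34.8 q [-0.2   0.68  1.19 -0.    1.27 -1.78]
```

View pics/w24.png

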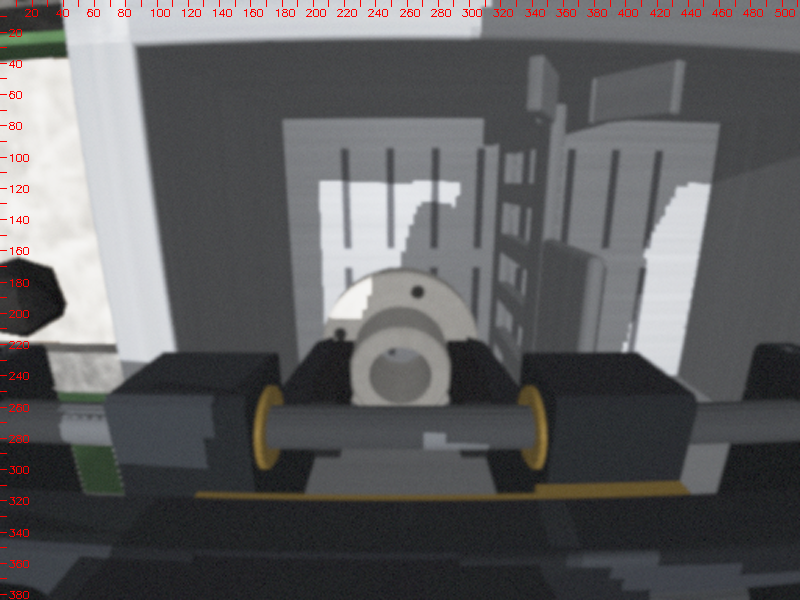

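View pics/s24.png

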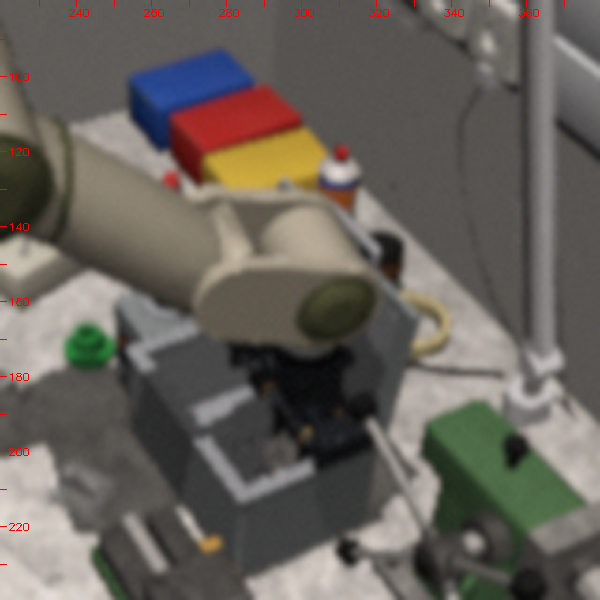

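>>> move_arm:
  increments:
    - {"xyz": [0, 0, 0.15], "twist": [0, 0, 0]}
    - {"xyz": [0, 0, 0.15], "twist": [0, 0, 0]}

```text
time_s: 23.0
eef_pos: [0.6528, -0.0112, 0.0918]
orientation: [0.001, -0.004, 1.0, -0.001]
force: [0.1, -0.1, -3.2]
grip_width: 0.0347
```

>>> move_arm:
  increments:
    - {"xyz": [0, 0, 0], "twist": [0, 0, 0]}
    - {"xyz": [0, 0, 0], "twist": [0, 0, 0]}
    - {"xyz": [0, 0, 0], "twist": [0, 0, 0]}
    - {"xyz": [0, 0, -1.5], "twist": [0, 0, 0]}
    - {"xyz": [0, 0, -3], "twist": [0, 0, 0]}
    - {"xyz": [0, 0, -5], "twist": [0, 0, 0]}
    - {"xyz": [1.5, 0, -5.5], "twist": [0, 0, 0]}
    - {"xyz": [1.5, 0, -5.5], "twist": [0, 0, 0]}
  fingers: 48

```text
time_s: 24.0
eef_pos: [0.6061, -0.0112, 0.2591]
orientation: [0.003, -0.004, 1.0, -0.001]
force: [0.0, -0.2, 0.9]
grip_width: 0.0481
```

```bash
python3 - <<'E'
from h import *
info(); cap("wrist","w25.png"); inc([.434,.2925,.26],downR(np.pi))
E
```

```text
t 24.0 pos [ 0.6061 -0.0112  0.2591] yaw -179.5 zax [ 0.005 -0.002 -1.   ] F [ 0.  -0.2  0.9] w 48.1 q [-0.21  0.47  1.1  -0.    1.57 -1.79]
xyz [5.683, 10.172, -0.115] twist [-0.014, 0.028, 0.059]
```

View pics/w25.png

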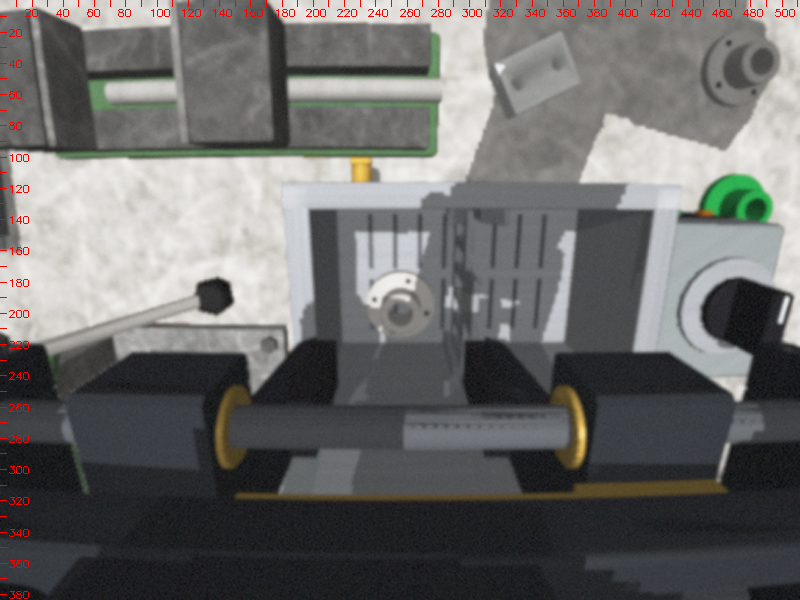

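>>> move_arm:
  increments:
    - {"xyz": [1.2, 1, -0.2], "twist": [0, 0, 0]}
    - {"xyz": [2.4, 2.5, -0.2], "twist": [0, 0, 0]}
    - {"xyz": [3.6, 4, -0.2], "twist": [0, 0, 0]}
    - {"xyz": [4.8, 5.8, -0.2], "twist": [0, 0, 0]}
    - {"xyz": [5.68, 7.6, -0.1], "twist": [0, 0, 0]}
    - {"xyz": [5.68, 9.2, 1], "twist": [0, 0, 0]}
    - {"xyz": [5.68, 10.17, 2.5], "twist": [0, 0, 0]}
    - {"xyz": [5.68, 10.17, 4.5], "twist": [0, 0, 0]}
    - {"xyz": [5.68, 10.17, 6.5], "twist": [0, 0, 0]}
    - {"xyz": [5.68, 10.17, 7.2], "twist": [0, 0, 0]}
    - {"xyz": [5.68, 10.17, 7.2], "twist": [0, 0, 0]}
  fingers: 60

```text
time_s: 25.42
eef_pos: [0.4346, 0.2919, 0.0386]
orientation: [-0.0, -0.004, 1.0, -0.002]
force: [0.5, 0.5, 1.3]
grip_width: 0.0599
```

```bash
python3 - <<'E'
from h import *
info(); cap("wrist","w26.png",(150,100,360,260))
E
```

```text
t 25.43 pos [0.4346 0.2919 0.0386] yaw -179.5 zax [-0.    -0.003 -1.   ] F [0.5 0.5 1.3] w 59.9 q [ 0.37  0.57  1.64 -0.    0.93 -1.21]
```

View pics/w26.png

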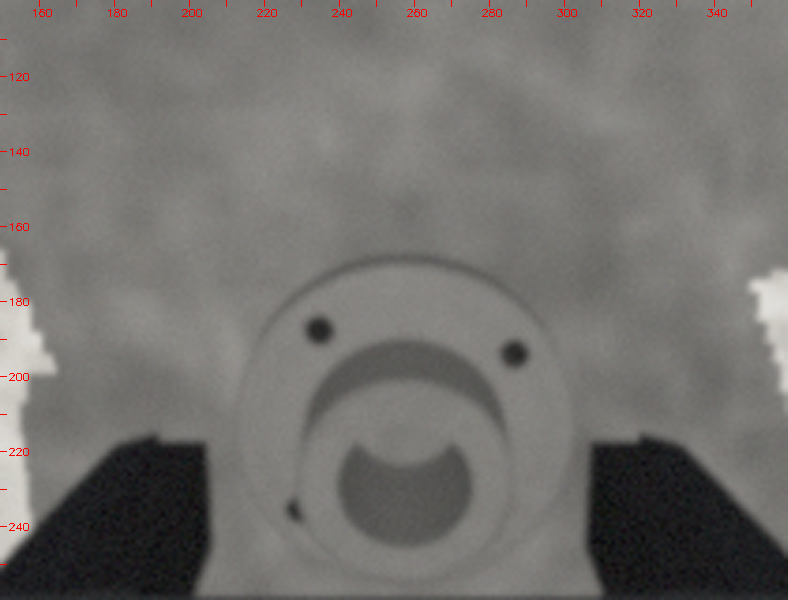

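Centred. Grip it.

>>> move_arm:
  increments:
    - {"xyz": [0, 0, 0.45], "twist": [0, 0, 0]}
    - {"xyz": [0, 0, 0.66], "twist": [0, 0, 0]}
    - {"xyz": [0, 0, 0.66], "twist": [0, 0, 0]}

```text
time_s: 25.85
eef_pos: [0.4353, 0.2921, 0.02]
orientation: [0.001, -0.004, 1.0, -0.001]
force: [0.4, 0.5, 0.1]
grip_width: 0.0598
```

>>> move_arm:
  increments:
    - {"xyz": [0, 0, 0], "twist": [0, 0, 0]}
    - {"xyz": [0, 0, 0], "twist": [0, 0, 0]}
    - {"xyz": [0, 0, 0], "twist": [0, 0, 0]}
    - {"xyz": [0, 0, 0], "twist": [0, 0, 0]}
  fingers: 20
  grip_force: 40

```text
time_s: 26.35
eef_pos: [0.4354, 0.2923, 0.0203]
orientation: [0.001, -0.004, 1.0, -0.001]
force: [-0.4, 1.8, 2.1]
grip_width: 0.0341
```

```bash
python3 - <<'E'
from h import *
info(); inc([.590,-.0115,.24],downR(np.pi+.01))
E
```

```text
t 26.35 pos [0.4354 0.2923 0.0203] yaw -179.5 zax [ 0.003 -0.002 -1.   ] F [-0.4  1.8  2.1] w 34.1 q [ 0.37  0.6   1.65 -0.    0.88 -1.21]
xyz [-5.092, -10.182, -7.286] twist [-0.015, 0.021, -0.013]
```

>>> move_arm:
  increments:
    - {"xyz": [0, 0, -1.5], "twist": [0, 0, 0]}
    - {"xyz": [0, 0, -3.3], "twist": [0, 0, 0]}
    - {"xyz": [0, -0.5, -5.2], "twist": [0, 0, 0]}
    - {"xyz": [-0.3, -2.2, -7.2], "twist": [0, 0, 0]}
    - {"xyz": [-0.6, -4, -7.3], "twist": [0, 0, 0]}
    - {"xyz": [-1.5, -6, -7.3], "twist": [0, 0, 0]}
    - {"xyz": [-3, -8, -7.3], "twist": [0, 0.02, 0]}
    - {"xyz": [-4.5, -9.6, -7.3], "twist": [0, 0.02, 0]}
    - {"xyz": [-5.09, -10.18, -7.3], "twist": [0, 0.02, 0]}
    - {"xyz": [-5.09, -10.18, -7.3], "twist": [0, 0.02, 0]}
    - {"xyz": [-5.09, -10.18, -7.3], "twist": [0, 0.02, 0]}

```text
time_s: 27.72
eef_pos: [0.5893, -0.0111, 0.2396]
orientation: [-0.001, -0.004, 1.0, -0.001]
force: [-1.3, 1.1, -4.2]
grip_width: 0.0344
```

```bash
python3 - <<'E'
from h import *
info(); cap("wrist","w27.png"); inc([.590,-.0115,.09],downR(np.pi+.01))
E
```

```text
t 27.73 pos [ 0.5893 -0.0111  0.2396] yaw -179.5 zax [-0.002 -0.001 -1.   ] F [-1.3  1.1 -4.2] w 34.4 q [-0.22  0.45  1.18 -0.    1.51 -1.8 ]
xyz [-0.034, -0.021, 5.0] twist [-0.011, -0.01, -0.008]
```

View pics/w27.png

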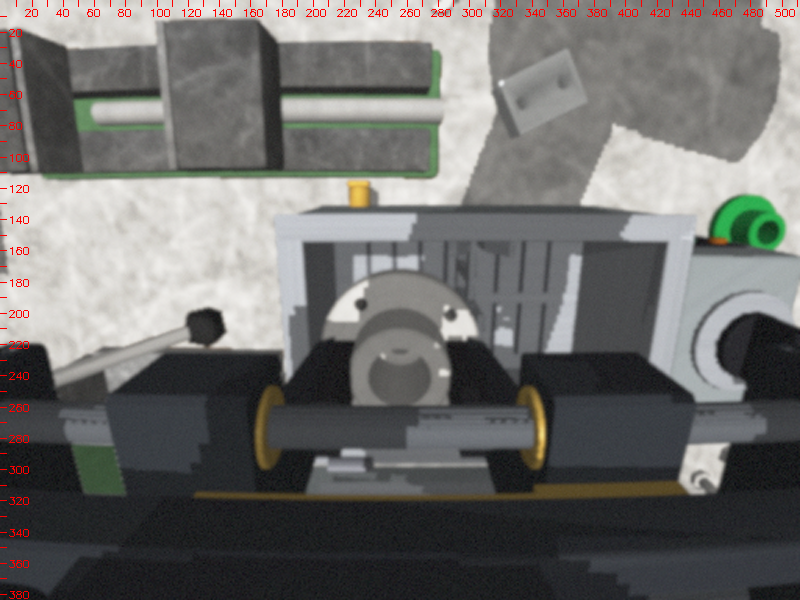

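>>> move_arm:
  increments:
    - {"xyz": [-0.11, -0.02, 1], "twist": [0, 0, 0]}
    - {"xyz": [-0.11, -0.02, 2.2], "twist": [0, 0, 0]}
    - {"xyz": [-0.11, -0.02, 3.5], "twist": [0, 0, 0]}
    - {"xyz": [-0.11, -0.02, 4.5], "twist": [0, 0, 0]}
    - {"xyz": [-0.11, -0.02, 4.95], "twist": [0, 0, 0]}
    - {"xyz": [-0.11, -0.02, 4.95], "twist": [0, 0, 0]}
    - {"xyz": [-0.11, -0.02, 4.95], "twist": [0, 0, 0]}

```text
time_s: 28.65
eef_pos: [0.5929, -0.0114, 0.0929]
orientation: [0.001, -0.005, 1.0, -0.001]
force: [-0.4, 0.4, -3.8]
grip_width: 0.0341
```

```bash
python3 - <<'E'
from h import *
info(); cap("wrist","w28.png")
E
```

```text
t 28.65 pos [ 0.5929 -0.0114  0.0929] yaw -179.5 zax [ 0.001 -0.002 -1.   ] F [-0.4  0.4 -3.8] w 34.1 q [-0.22  0.59  1.39 -0.    1.16 -1.8 ]
```

View pics/w28.png

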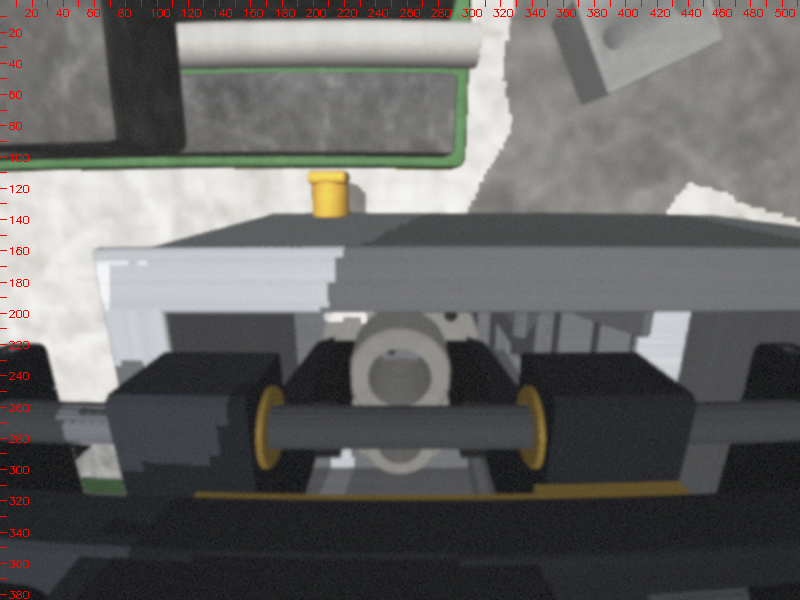

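>>> move_arm:
  increments:
    - {"xyz": [0, 0, 0], "twist": [0, 0, 0]}
    - {"xyz": [0, 0, 0], "twist": [0, 0, 0]}
    - {"xyz": [0, 0, 0], "twist": [0, 0, 0]}
    - {"xyz": [0, 0, -1.5], "twist": [0, 0, 0]}
    - {"xyz": [0, 0, -3], "twist": [0, 0, 0]}
    - {"xyz": [0, 0, -5], "twist": [0, 0, 0]}
    - {"xyz": [1.2, 0.5, -6.2], "twist": [0, 0, 0]}
    - {"xyz": [1.2, 0.5, -6.2], "twist": [0, 0, 0]}
  fingers: 48

```text
time_s: 29.7
eef_pos: [0.556, 0.0043, 0.2823]
orientation: [0.004, -0.005, 1.0, -0.002]
force: [1.1, 0.8, -1.3]
grip_width: 0.0481
```

```bash
python3 - <<'E'
from h import *
info(); cap("wrist","w29.png"); cap("top","t29.png",(200,100,340,220));cap("scene","s29.png",(220,80,380,240))
E
```

```text
t 29.7 pos [0.556  0.0043 0.2823] yaw -179.4 zax [ 0.007 -0.003 -1.   ] F [ 1.1  0.8 -1.3] w 48.1 q [-0.2   0.36  1.2  -0.    1.57 -1.79]
```

View pics/w29.png

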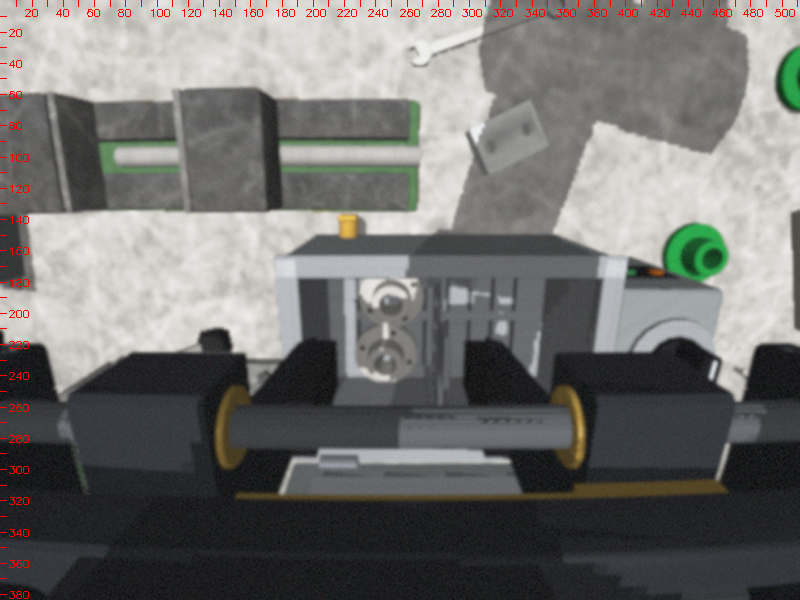

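View pics/s29.png

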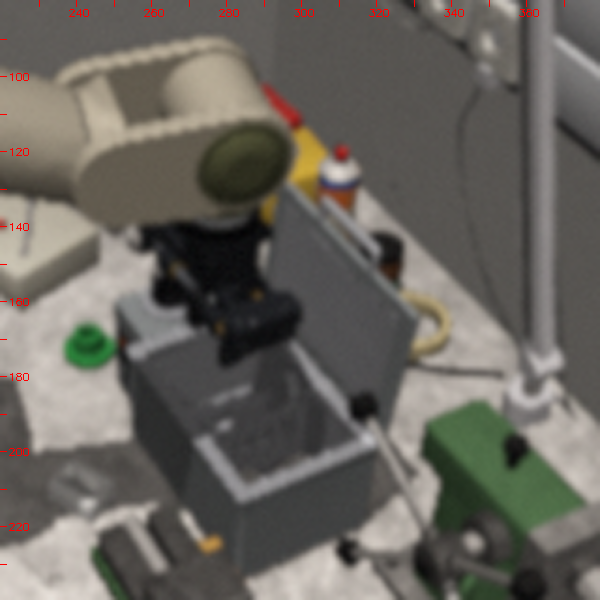

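```bash
python3 - <<'E'
from h import *
cap("wrist","w30.png",(285,55,365,120),k=9)
E
```

```text
(no output)
```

View pics/w30.png

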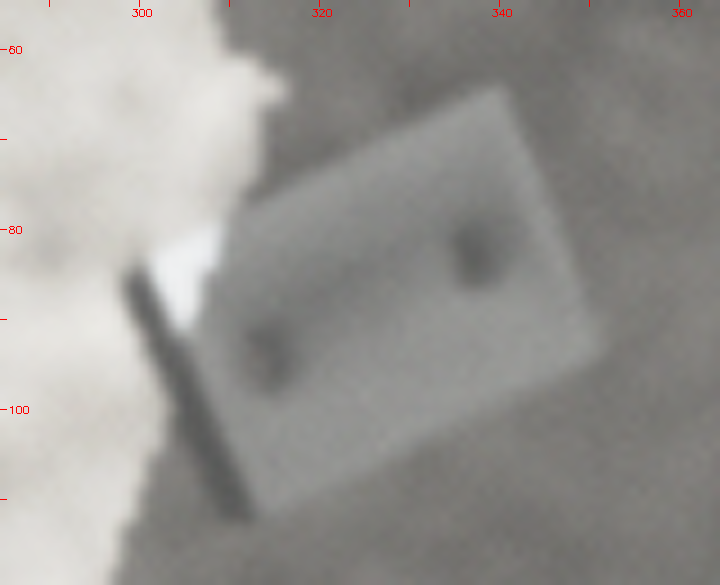

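```bash
python3 - <<'E'
from h import *
c=cams.capture("wrist")
B=toworld(c,[(339.8,63.9),(351.7,93.2),(313.1,111.7),(301.2,82.8)],.032);print(B.round(4),B.mean(0),np.linalg.norm(B-np.roll(B,1,0),axis=1))
d=B[0]-B[3]+B[1]-B[2];a=np.arctan2(d[1],d[0]);print(np.degrees(a))
inc([*B.mean(0)[:2],.10],downR(a))
E
```

```text
[[0.4198 0.1176 0.032 ]
 [0.4581 0.1375 0.032 ]
 [0.4843 0.0843 0.032 ]
 [0.4456 0.0655 0.032 ]] [0.45193747 0.10121123 0.032     ] [0.05810246 0.0431047  0.05927507 0.04306001]
116.2727890553242
xyz [3.455, 3.302, 5.908] twist [-0.017, -0.004, 8.028]
```

```bash
python3 - <<'E'
from h import *
t=cams.capture("top");w=cams.capture("wrist")
for a,b in [((275.7,211),(268.5,64.5)),((275.7,190.5),(267,135))]:
    X=tri([t,w],[a,b]);print(X,proj(t,X),proj(w,X))
cap("wrist","w31.png",(100,50,300,180),k=4)
E
```

```text
[0.42258371 0.01803893 0.03657038] [[275.38777866 210.88172712]] [[267.46038691  64.05699149]]
[0.51526823 0.01761123 0.05282528] [[275.5076863  190.24775206]] [[266.37535357 134.14255919]]
```

View pics/w31.png

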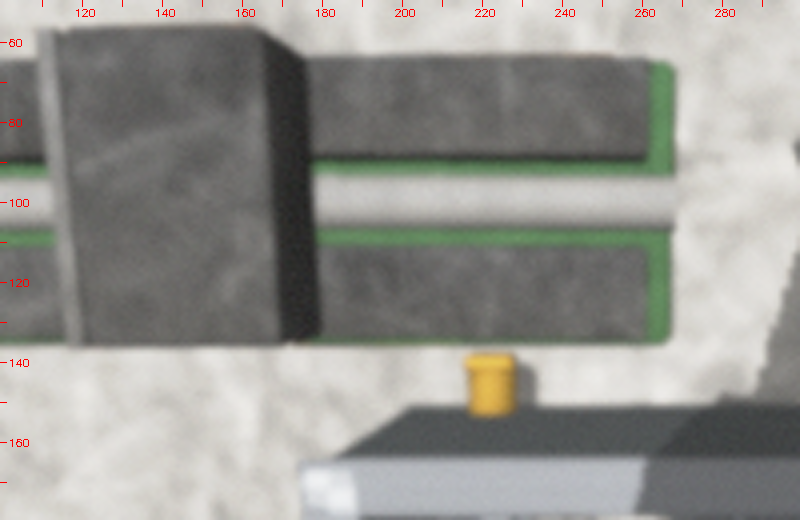

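```bash
python3 - <<'E'
from h import *
inc([.452,.102,.10],downR(np.radians(206.3)))
E
```

```text
xyz [3.458, 3.328, 5.923] twist [-0.012, -0.008, -3.225]
```

>>> move_arm:
  increments:
    - {"xyz": [1.5, 1, 0], "twist": [0, 0, -1]}
    - {"xyz": [3, 2.5, 0.5], "twist": [0, 0, -2.2]}
    - {"xyz": [3.46, 3.33, 2], "twist": [0, 0, -3.22]}
    - {"xyz": [3.46, 3.33, 4], "twist": [0, 0, -3.22]}
    - {"xyz": [3.46, 3.33, 5.9], "twist": [0, 0, -3.22]}
    - {"xyz": [3.46, 3.33, 7], "twist": [0, 0, -3.22]}
    - {"xyz": [3.46, 3.33, 7], "twist": [0, 0, -3.22]}
  fingers: 84

```text
time_s: 30.98
eef_pos: [0.451, 0.102, 0.066]
orientation: [-0.003, -0.227, 0.974, -0.0]
force: [0.3, 1.0, 0.2]
grip_width: 0.0835
```

```bash
python3 - <<'E'
from h import *
info(); cap("wrist","w32.png")
inc([.452,.102,.012],downR(np.radians(206.3)))
E
```

```text
t 30.98 pos [0.451 0.102 0.066] yaw -153.7 zax [-0.006 -0.002 -1.   ] F [0.3 1.  0.2] w 83.5 q [-0.03  0.45  1.78 -0.    0.91 -2.06]
xyz [-0.006, 0.002, 1.851] twist [-0.004, -0.02, -0.005]
```

View pics/w32.png

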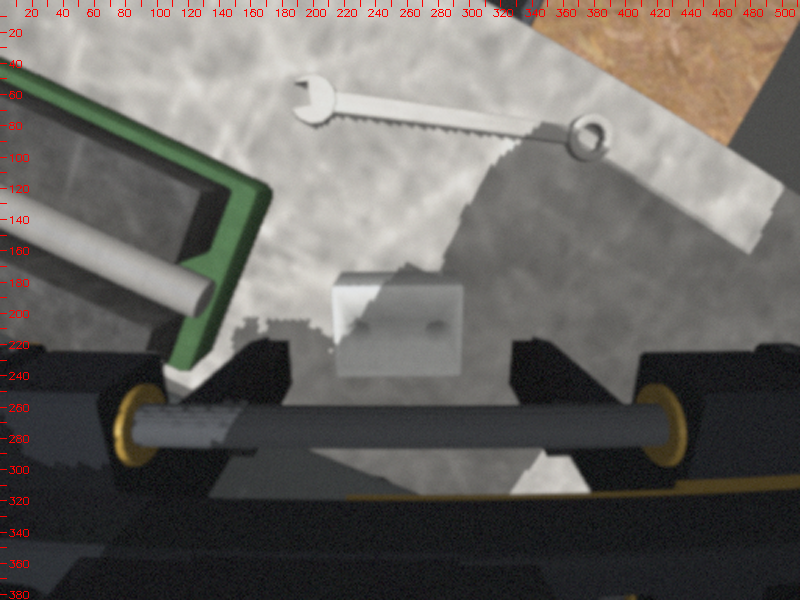

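>>> move_arm:
  increments:
    - {"xyz": [0, -0.03, 0.9], "twist": [0, 0, 0]}
    - {"xyz": [0, -0.03, 1.6], "twist": [0, 0, 0]}
    - {"xyz": [0, -0.03, 1.75], "twist": [0, 0, 0]}
    - {"xyz": [0, -0.03, 1.75], "twist": [0, 0, 0]}

```text
time_s: 31.52
eef_pos: [0.453, 0.101, 0.0161]
orientation: [-0.0, -0.227, 0.974, -0.001]
force: [-0.7, 0.2, 0.1]
grip_width: 0.0842
```

>>> move_arm:
  increments:
    - {"xyz": [0, 0, 0], "twist": [0, 0, 0]}
    - {"xyz": [0, 0, 0], "twist": [0, 0, 0]}
    - {"xyz": [0, 0, 0], "twist": [0, 0, 0]}
    - {"xyz": [0, 0, 0], "twist": [0, 0, 0]}
  fingers: 45
  grip_force: 40

```text
time_s: 32.02
eef_pos: [0.4532, 0.1011, 0.0166]
orientation: [-0.0, -0.227, 0.974, -0.001]
force: [-1.2, 1.5, 6.5]
grip_width: 0.0596
```

```bash
python3 - <<'E'
from h import *
info(); inc([.590,.090,.24],downR(np.pi+.01))
E
```

```text
t 32.02 pos [0.4532 0.1011 0.0166] yaw -153.7 zax [ 0.    -0.002 -1.   ] F [-1.2  1.5  6.5] w 59.6 q [-0.04  0.54  1.82 -0.    0.77 -2.06]
xyz [-3.921, -2.362, -7.446] twist [-0.013, -0.001, 3.211]
```

>>> move_arm:
  increments:
    - {"xyz": [0, 0, -1.5], "twist": [0, 0, 0]}
    - {"xyz": [0, 0, -3.3], "twist": [0, 0, 0]}
    - {"xyz": [0, 0, -5.3], "twist": [0, 0, 0.6]}
    - {"xyz": [-0.4, -0.3, -7.2], "twist": [0, 0, 1.6]}
    - {"xyz": [-1.6, -1, -7.45], "twist": [0, 0, 2.6]}
    - {"xyz": [-3, -1.8, -7.45], "twist": [0, 0, 3.21]}
    - {"xyz": [-3.92, -2.36, -7.45], "twist": [0, 0, 3.21]}
    - {"xyz": [-3.92, -2.36, -7.45], "twist": [0, 0, 3.21]}
    - {"xyz": [-3.92, -2.36, -7.45], "twist": [0, 0, 3.21]}

```text
time_s: 33.15
eef_pos: [0.589, 0.0902, 0.2396]
orientation: [-0.001, -0.005, 1.0, -0.001]
force: [0.4, -0.1, -2.9]
grip_width: 0.0596
```

```bash
python3 - <<'E'
from h import *
info(); cap("wrist","w33.png"); inc([.590,.090,.109],downR(np.pi+.01))
E
```

```text
t 33.15 pos [0.589  0.0902 0.2396] yaw -179.4 zax [-0.002 -0.002 -1.   ] F [ 0.4 -0.1 -2.9] w 59.6 q [-0.05  0.46  1.16 -0.    1.52 -1.63]
xyz [-0.04, -0.001, 4.367] twist [-0.012, -0.006, 0.003]
```

View pics/w33.png

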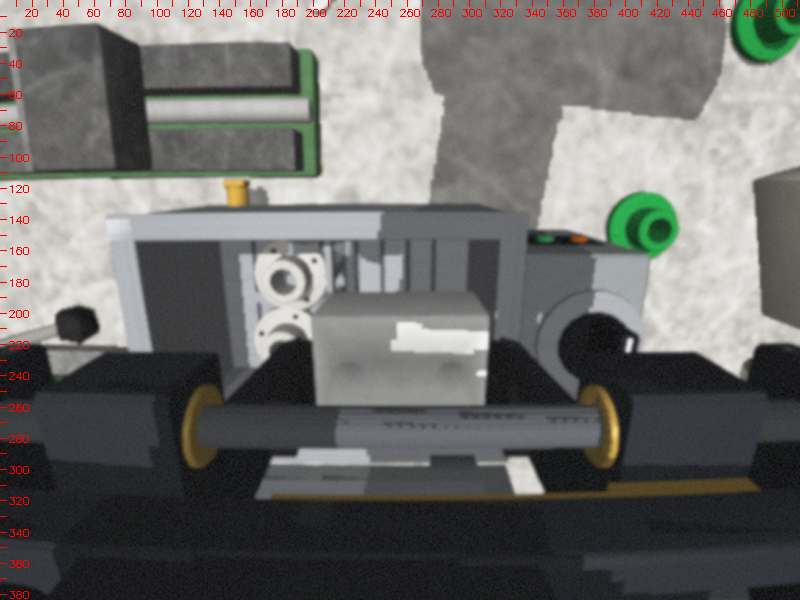

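```bash
python3 - <<'E'
from h import *
c=cams.capture("wrist")
print(toworld(c,[(383,215),(344,218)],.165))
cap("wrist","w34.png",(335,170,435,270),k=6)
E
```

```text
[[0.60700626 0.20489476 0.165     ]
 [0.61008382 0.169725   0.165     ]]
```

View pics/w34.png

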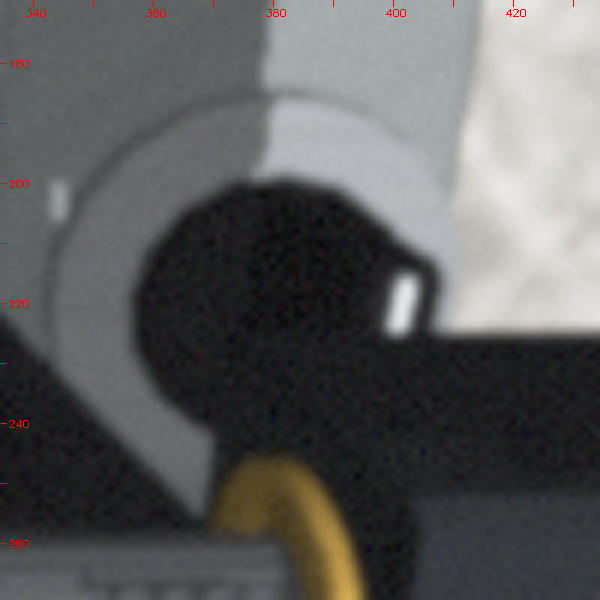

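>>> move_arm:
  increments:
    - {"xyz": [-0.04, 0, 1], "twist": [0, 0, 0]}
    - {"xyz": [-0.04, 0, 2.2], "twist": [0, 0, 0]}
    - {"xyz": [-0.04, 0, 3.4], "twist": [0, 0, 0]}
    - {"xyz": [-0.04, 0, 4.2], "twist": [0, 0, 0]}
    - {"xyz": [-0.04, 0, 4.3], "twist": [0, 0, 0]}
    - {"xyz": [-0.04, 0, 4.3], "twist": [0, 0, 0]}

```text
time_s: 34.05
eef_pos: [0.5906, 0.09, 0.1126]
orientation: [0.001, -0.005, 1.0, -0.001]
force: [0.8, 0.2, -3.6]
grip_width: 0.0593
```

```bash
python3 - <<'E'
from h import *
info(); cap("wrist","w35.png")
E
```

```text
t 34.05 pos [0.5906 0.09   0.1126] yaw -179.4 zax [ 0.002 -0.002 -1.   ] F [ 0.8  0.2 -3.6] w 59.3 q [-0.05  0.57  1.35 -0.    1.22 -1.63]
```

View pics/w35.png

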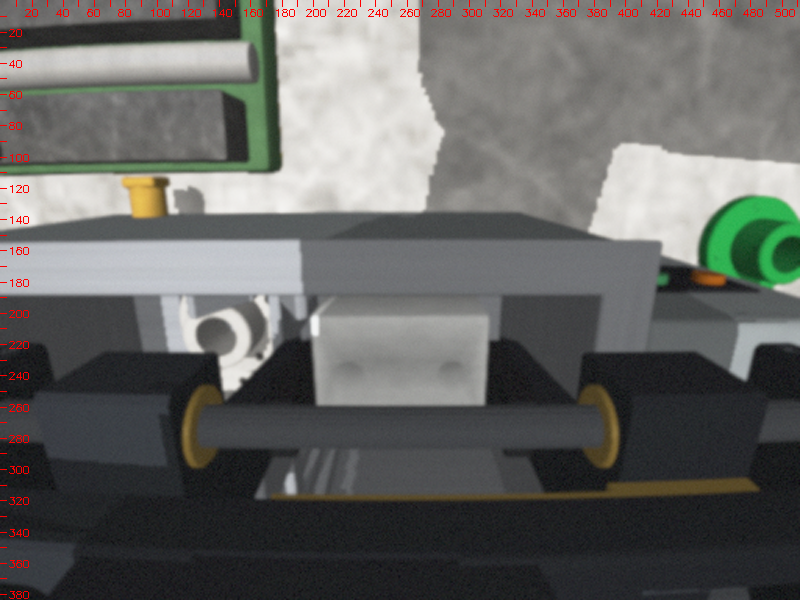

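>>> move_arm:
  increments:
    - {"xyz": [0, 0, 0], "twist": [0, 0, 0]}
    - {"xyz": [0, 0, 0], "twist": [0, 0, 0]}
    - {"xyz": [0, 0, 0], "twist": [0, 0, 0]}
    - {"xyz": [0, 0, -1.5], "twist": [0, 0, 0]}
    - {"xyz": [0, 0, -3], "twist": [0, 0, 0]}
    - {"xyz": [0, 0, -5], "twist": [0, 0, 0]}
    - {"xyz": [0.8, -1.4, -6], "twist": [0, 0, 0]}
    - {"xyz": [0.8, -1.4, -6], "twist": [0, 0, 0]}
  fingers: 68

```text
time_s: 35.1
eef_pos: [0.5666, 0.0465, 0.2958]
orientation: [0.004, -0.004, 1.0, -0.001]
force: [-0.1, 0.7, 0.1]
grip_width: 0.0676
```

```bash
python3 - <<'E'
from h import *
info(); cap("wrist","w36.png"); cap("top","t36.png",(110,80,330,245),k=3.6)
E
```

```text
t 35.1 pos [0.5666 0.0465 0.2958] yaw -179.5 zax [ 0.008 -0.003 -1.   ] F [-0.1  0.7  0.1] w 67.6 q [-0.13  0.38  1.14 -0.    1.62 -1.7 ]
```

View pics/w36.png

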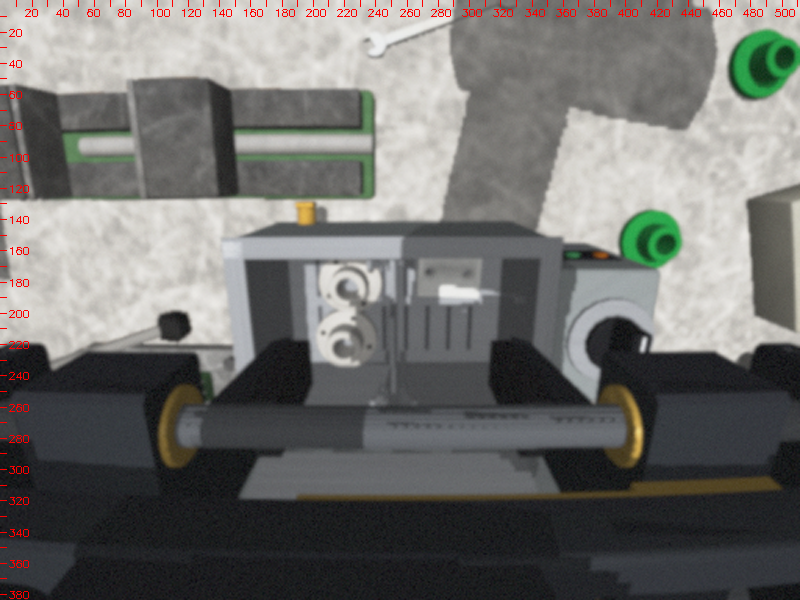

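View pics/t36.png

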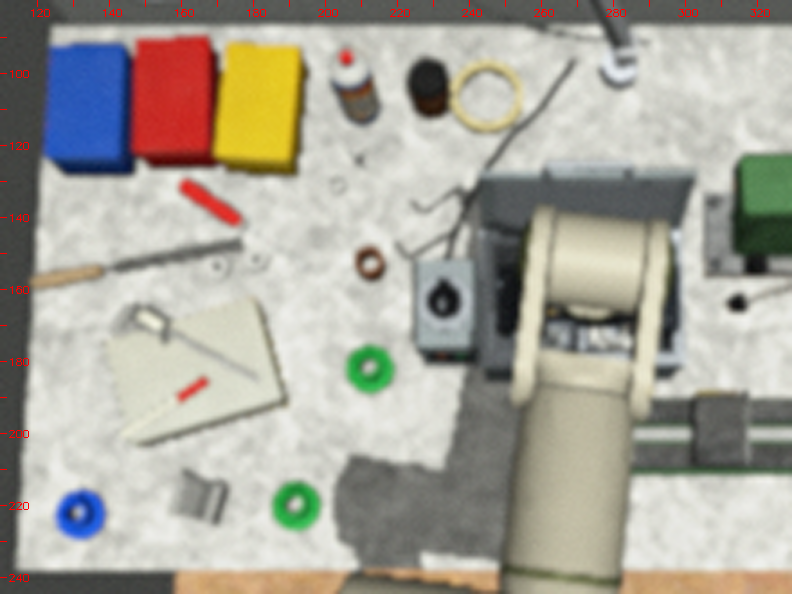

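```bash
python3 - <<'E'
from h import *
cap("scene","s36.png",(215,100,315,190),k=8)
cap("wrist","w37.png",(140,140,370,250),k=3.4)
E
```

```text
(no output)
```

View pics/s36.png

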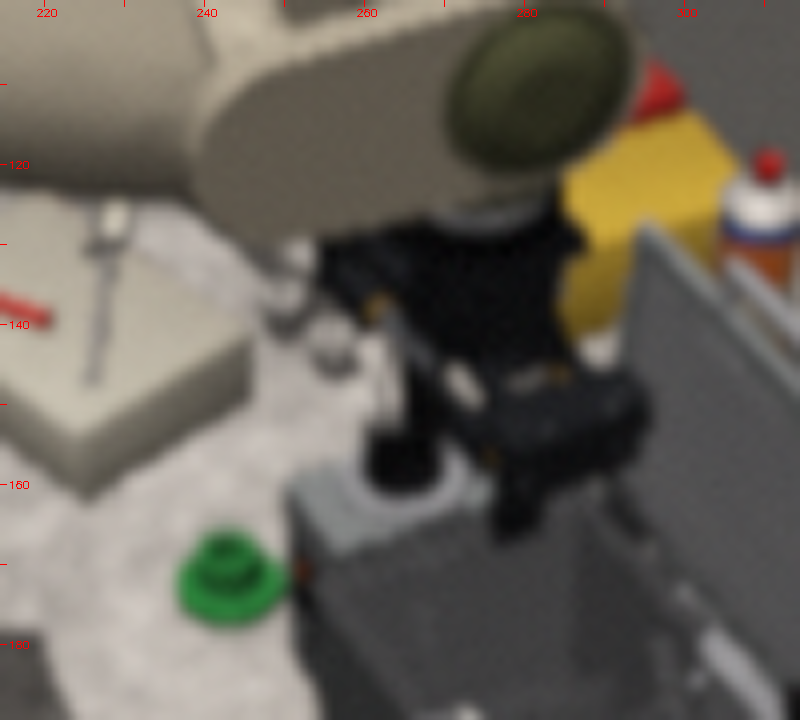

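View pics/w37.png

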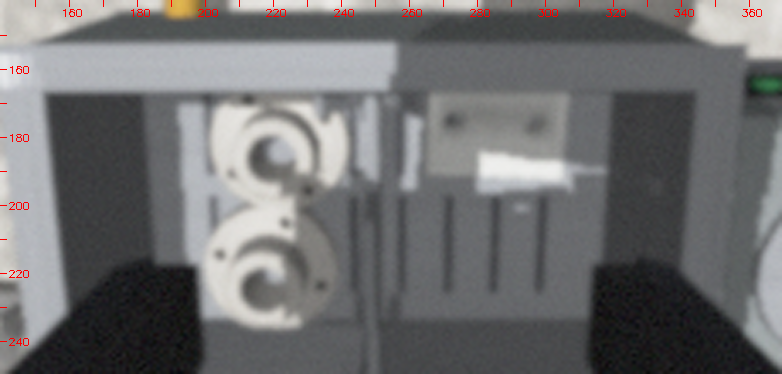

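```bash
python3 - <<'E'
from h import *
inc([.69,.0415,.42],downR(np.pi/2))
E
```

```text
xyz [-4.107, -0.29, -4.274] twist [-0.006, 0.01, 11.328]
```

>>> move_arm:
  increments:
    - {"xyz": [0, 0, -1.5], "twist": [0, 0, 1.2]}
    - {"xyz": [0, 0, -3], "twist": [0, 0, 2.4]}
    - {"xyz": [0, 0, -4.27], "twist": [0, 0, 3.6]}
    - {"xyz": [-1, -0.1, -4.27], "twist": [0, 0, 4.8]}
    - {"xyz": [-2, -0.2, -4.27], "twist": [0, 0, 6]}
    - {"xyz": [-3, -0.29, -4.27], "twist": [0, 0, 7.2]}
    - {"xyz": [-4.1, -0.29, -4.27], "twist": [0, 0, 8.4]}
    - {"xyz": [-4.1, -0.29, -4.27], "twist": [0, 0, 9.6]}
    - {"xyz": [-4.1, -0.29, -4.27], "twist": [0, 0, 10.8]}
    - {"xyz": [-4.1, -0.29, -4.27], "twist": [0, 0, 11.33]}
    - {"xyz": [-4.1, -0.29, -4.27], "twist": [0, 0, 11.33]}
  fingers: 50

```text
time_s: 36.67
eef_pos: [0.6903, 0.0422, 0.4185]
orientation: [-0.0, 0.707, 0.708, -0.001]
force: [0.2, 0.4, -0.2]
grip_width: 0.0499
```

```bash
python3 - <<'E'
from h import *
info(); cap("wrist","w38.png"); cap("scene","s38.png",(240,60,400,220)); cap("top","t38.png",(200,80,340,200))
E
```

```text
t 36.67 pos [0.6903 0.0422 0.4185] yaw 90.1 zax [-0.002 -0.001 -1.   ] F [ 0.2  0.4 -0.2] w 49.9 q [-0.11  0.68  0.27 -0.    2.19 -0.11]
```

View pics/w38.png

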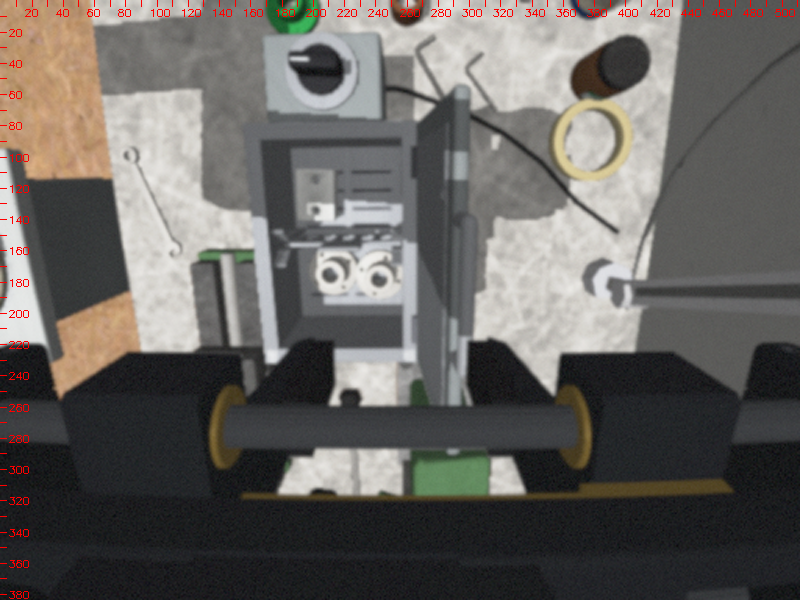

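View pics/s38.png

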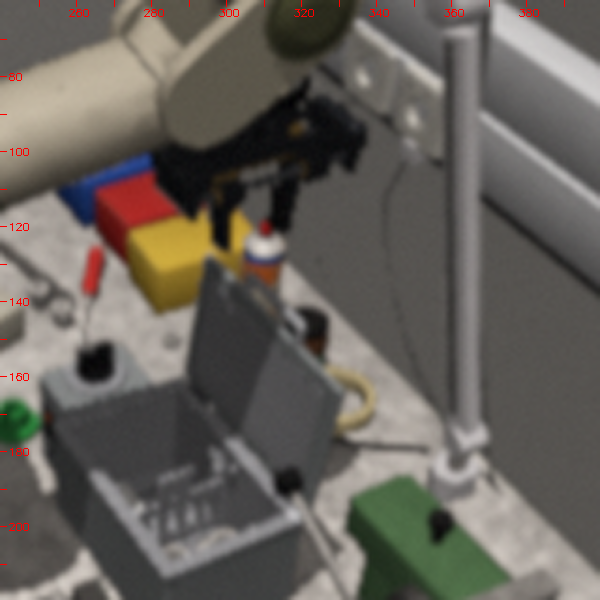

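View pics/t38.png

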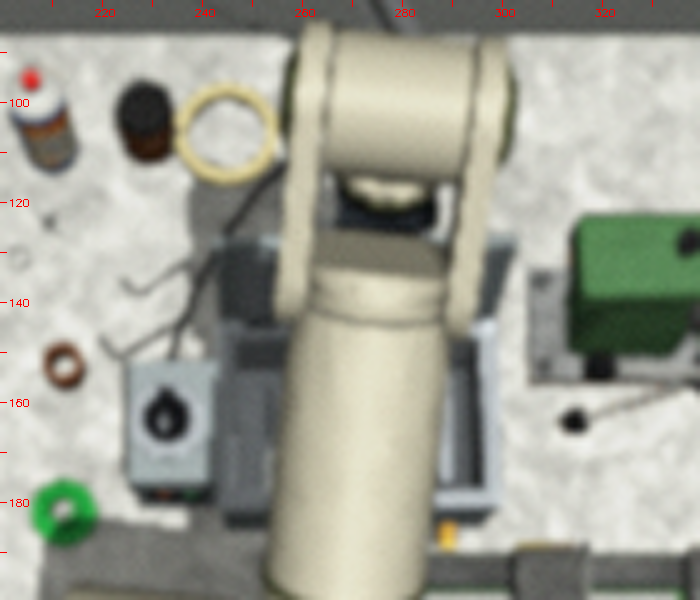

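```bash
python3 - <<'E'
from h import *
c=cams.capture("wrist"); cap("wrist","w39.png",(250,40,330,240),k=3)
for uv in [(300,145),(300,160)]: print(toworld(c,[uv],.331))
for a in (1.6,1.63,1.66,1.7):
    print(a,proj(c,[[.706-.184*np.cos(a),.0415+d,.147+.184*np.sin(a)] for d in (.045,0,-.045)]).round(0).tolist())
E
```

```text
[[0.72913421 0.08434784 0.331     ]]
[[0.72970521 0.07108083 0.331     ]]
1.6 [[280.0, 142.0], [279.0, 192.0], [277.0, 237.0]]
1.63 [[286.0, 142.0], [285.0, 192.0], [283.0, 237.0]]
1.66 [[292.0, 142.0], [291.0, 192.0], [289.0, 236.0]]
1.7 [[300.0, 142.0], [298.0, 192.0], [296.0, 236.0]]
```

View pics/w39.png

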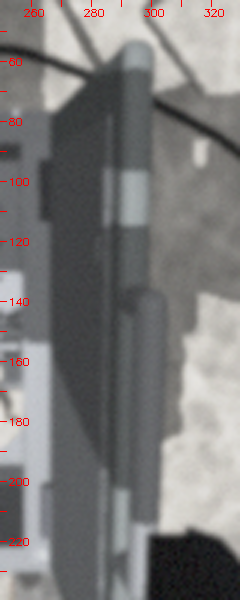

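```bash
python3 - <<'E'
from h import *
inc([.722,.0415,.36],downR(np.pi/2));inc([.722,.0415,.324],downR(np.pi/2))
E
```

```text
xyz [-0.005, 1.071, 1.988] twist [-0.0, 0.01, 0.006]
xyz [-0.003, 1.071, 3.188] twist [-0.0, 0.01, 0.006]
```

>>> move_arm:
  increments:
    - {"xyz": [0, 0.2, 0.8], "twist": [0, 0, 0]}
    - {"xyz": [0, 0.6, 1.5], "twist": [0, 0, 0]}
    - {"xyz": [0, 1.07, 1.9], "twist": [0, 0, 0]}
    - {"xyz": [0, 1.07, 1.9], "twist": [0, 0, 0]}
    - {"xyz": [0, 1.07, 1.9], "twist": [0, 0, 0]}

```text
time_s: 37.55
eef_pos: [0.722, 0.0416, 0.3635]
orientation: [0.001, 0.707, 0.707, -0.0]
force: [-0.2, 0.1, 1.2]
grip_width: 0.0503
```

```bash
python3 - <<'E'
from h import *
info(); cap("wrist","w40.png");inc([.722,.0415,.324],downR(np.pi/2))
E
```

```text
t 37.55 pos [0.722  0.0416 0.3635] yaw 90.1 zax [ 0.001 -0.001 -1.   ] F [-0.2  0.1  1.2] w 50.3 q [-0.11  0.73  0.33 -0.    2.08 -0.11]
xyz [-0.003, 0.001, 1.328] twist [0.014, 0.011, 0.007]
```

View pics/w40.png

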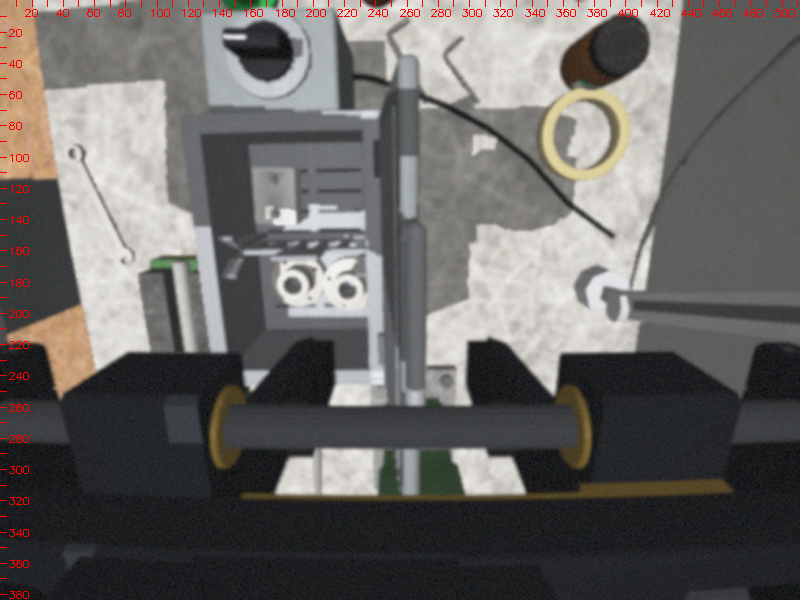

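>>> move_arm:
  increments:
    - {"xyz": [0, 0, 0.7], "twist": [0, 0, 0]}
    - {"xyz": [0, 0, 1.3], "twist": [0, 0, 0]}
    - {"xyz": [0, 0, 1.32], "twist": [0, 0, 0]}
    - {"xyz": [0, 0, 1.32], "twist": [0, 0, 0]}

```text
time_s: 38.1
eef_pos: [0.722, 0.0417, 0.3258]
orientation: [0.002, 0.707, 0.707, 0.001]
force: [-1.1, -0.1, -0.2]
grip_width: 0.0502
```

```bash
python3 - <<'E'
from h import *
info()
E
```

```text
t 38.1 pos [0.722  0.0417 0.3258] yaw 90.1 zax [ 0.004 -0.002 -1.   ] F [-1.1 -0.1 -0.2] w 50.2 q [-0.11  0.71  0.48 -0.    1.95 -0.11]
```

>>> move_arm:
  increments:
    - {"xyz": [0, -0.5, 0.05], "twist": [0, 0, 0]}
    - {"xyz": [0, -1, 0.06], "twist": [0, 0, 0]}
    - {"xyz": [0, -1.6, 0.08], "twist": [0, 0, 0]}
    - {"xyz": [0, -2.2, 0.12], "twist": [0, 0, 0]}
    - {"xyz": [0, -2.8, 0.27], "twist": [0, 0, 0]}
    - {"xyz": [0, -3.4, 0.45], "twist": [0, 0, 0]}
    - {"xyz": [0, -3.95, 0.7], "twist": [0, 0, 0]}
    - {"xyz": [0, -4.5, 0.98], "twist": [0, 0, 0]}
    - {"xyz": [0, -4.9, 1.26], "twist": [0, 0, 0]}
    - {"xyz": [0, -5.25, 1.5], "twist": [0, 0, 0]}
    - {"xyz": [0, -5.25, 1.5], "twist": [0, 0, 0]}

```text
time_s: 39.48
eef_pos: [0.5648, 0.0413, 0.2812]
orientation: [0.003, 0.707, 0.707, 0.001]
force: [-0.1, -0.3, -0.2]
grip_width: 0.0503
```

```bash
python3 - <<'E'
from h import *
info(); cap("wrist","w41.png"); cap("scene","s41.png",(220,60,380,220))
E
```

```text
t 39.48 pos [0.5648 0.0413 0.2812] yaw 90.1 zax [ 0.006 -0.002 -1.   ] F [-0.1 -0.3 -0.2] w 50.3 q [-0.14  0.38  1.17 -0.    1.58 -0.14]
```

View pics/w41.png

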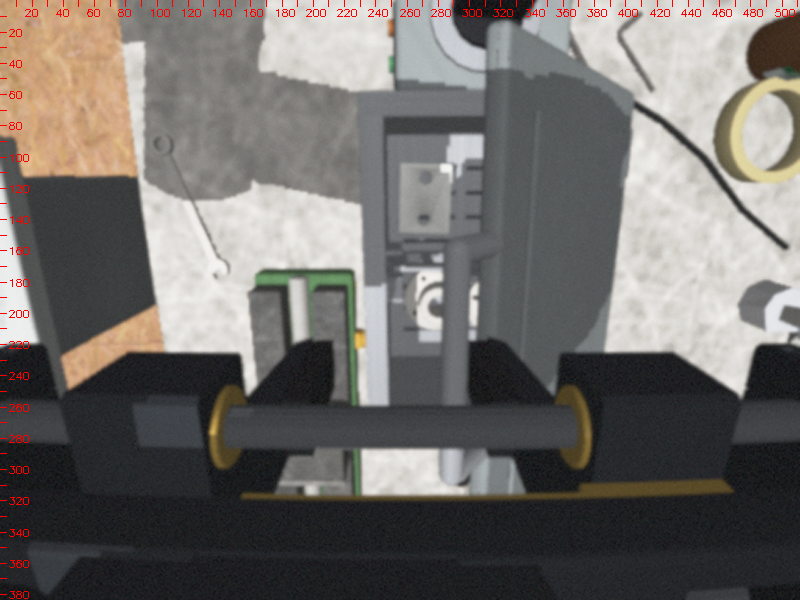

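View pics/s41.png

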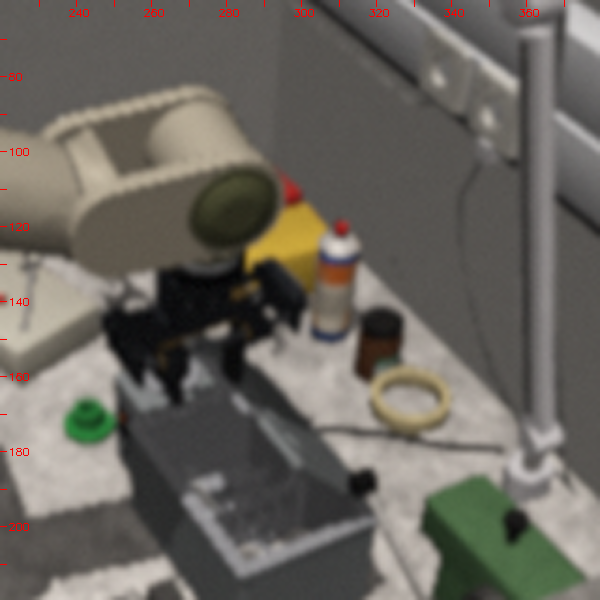

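>>> move_arm:
  increments:
    - {"xyz": [0, 0, -1], "twist": [0, 0, 0]}
    - {"xyz": [0, 0, -2.1], "twist": [0, 0, 0]}
    - {"xyz": [0, 1, -2.1], "twist": [0, 0, 0]}
    - {"xyz": [0, 2.17, -2.1], "twist": [0, 0, 0]}
    - {"xyz": [0, 2.17, -2.1], "twist": [0, 0, 0]}
    - {"xyz": [0, 2.17, -2.1], "twist": [0, 0, 0]}
    - {"xyz": [0, 2.17, -1.5], "twist": [0, 0, 0]}
    - {"xyz": [0, 2.1, -0.5], "twist": [0, 0, 0]}
  fingers: 0

```text
time_s: 40.58
eef_pos: [0.6274, 0.0416, 0.2976]
orientation: [0.004, 0.707, 0.708, 0.002]
force: [0.4, -0.5, -0.7]
grip_width: 0.0004
```

```bash
python3 - <<'E'
from h import *
info(); cap("wrist","w42.png"); cap("scene","s42.png",(220,60,380,220))
for p in [(.626,.27),(.600,.238),(.585,.213),(.575,.186),(.571,.160)]: inc([p[0],.0415,p[1]],downR(np.pi/2))
E
```

```text
t 40.58 pos [0.6274 0.0416 0.2976] yaw 90.1 zax [ 0.008 -0.002 -1.   ] F [ 0.4 -0.5 -0.7] w 0.4 q [-0.12  0.49  0.94 -0.    1.7  -0.12]
xyz [-0.004, -0.009, 0.817] twist [0.001, 0.009, 0.008]
xyz [-0.002, -0.876, 1.883] twist [0.001, 0.009, 0.008]
xyz [-0.0, -1.376, 2.716] twist [0.001, 0.009, 0.008]
xyz [0.001, -1.71, 3.616] twist [0.001, 0.009, 0.008]
xyz [0.002, -1.843, 4.483] twist [0.001, 0.009, 0.008]
```

View pics/s42.png

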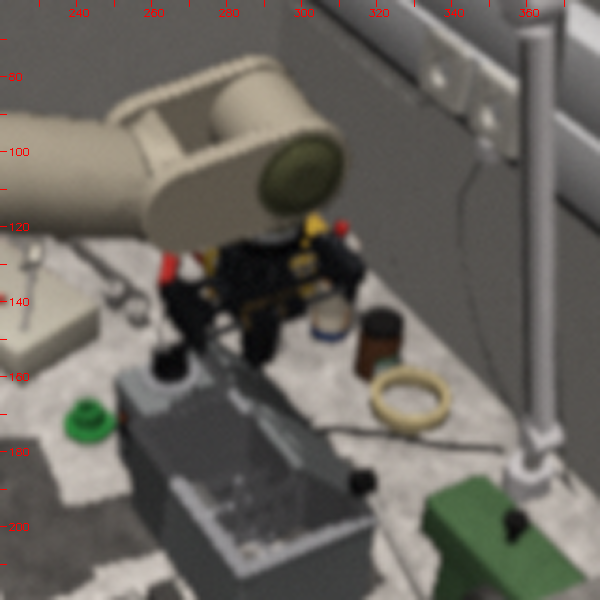

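>>> move_arm:
  increments:
    - {"xyz": [0, 0, 0.4], "twist": [0, 0, 0]}
    - {"xyz": [0, -0.1, 0.85], "twist": [0, 0, 0]}
    - {"xyz": [0, -0.5, 1.4], "twist": [0, 0, 0]}
    - {"xyz": [0, -0.88, 1.88], "twist": [0, 0, 0]}
    - {"xyz": [0, -1.15, 2.3], "twist": [0, 0, 0]}
    - {"xyz": [0, -1.38, 2.72], "twist": [0, 0, 0]}
    - {"xyz": [0, -1.55, 3.15], "twist": [0, 0, 0]}
    - {"xyz": [0, -1.7, 3.6], "twist": [0, 0, 0]}
    - {"xyz": [0, -1.8, 4], "twist": [0, 0, 0]}
    - {"xyz": [0, -1.84, 4.35], "twist": [0, 0, 0]}
    - {"xyz": [0, -1.84, 4.5], "twist": [0, 0, 0]}
    - {"xyz": [0, -1.84, 4.5], "twist": [0, 0, 0]}

```text
time_s: 42.18
eef_pos: [0.5713, 0.0415, 0.1591]
orientation: [0.0, 0.707, 0.707, -0.0]
force: [-0.3, -0.6, 0.2]
grip_width: 0.0003
```

```bash
python3 - <<'E'
from h import *
info(); cap("scene","s43.png",(220,100,380,260))
E
```

```text
t 42.17 pos [0.5713 0.0415 0.1591] yaw 90.1 zax [-0.    -0.001 -1.   ] F [-0.3 -0.6  0.2] w 0.3 q [-0.13  0.49  1.36 -0.    1.29 -0.13]
```

View pics/s43.png

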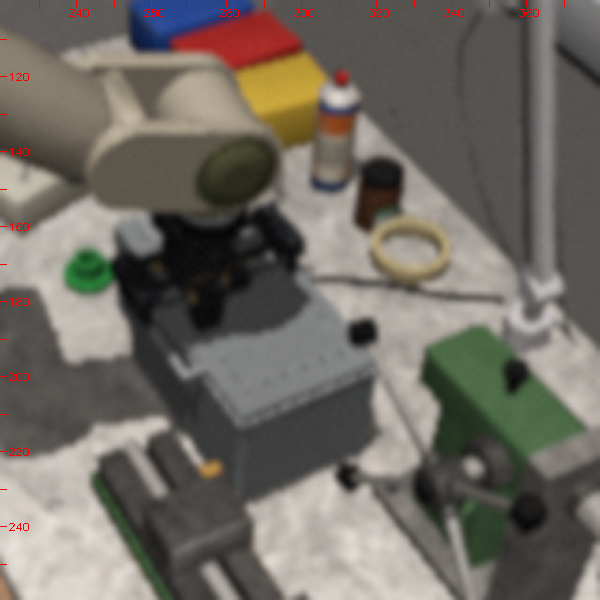

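>>> move_arm:
  increments:
    - {"xyz": [0, 0, 0.07], "twist": [0, 0, 0]}
    - {"xyz": [0, 0, 0.13], "twist": [0, 0, 0]}
    - {"xyz": [0, 0, 0.13], "twist": [0, 0, 0]}

```text
time_s: 42.6
eef_pos: [0.5717, 0.0415, 0.1573]
orientation: [0.002, 0.707, 0.708, 0.0]
force: [-5.8, 1.1, 15.1]
grip_width: 0.0004
```

>>> move_arm:
  increments:
    - {"xyz": [0, 0, -1], "twist": [0, 0, 0]}
    - {"xyz": [0, 0, -3], "twist": [0, 0, -1.2]}
    - {"xyz": [0, 0, -4.75], "twist": [0, 0, -2.4]}
    - {"xyz": [1, 0.5, -4.75], "twist": [0, 0, -3.6]}
    - {"xyz": [2, 1, -4.75], "twist": [0, 0, -4.8]}
    - {"xyz": [3, 1.5, -4.75], "twist": [0, 0, -6]}
    - {"xyz": [4, 2, -4.75], "twist": [0, 0, -7.2]}
    - {"xyz": [5, 2.4, -4.75], "twist": [0, 0, -8.4]}
    - {"xyz": [5.4, 2.7, -4.75], "twist": [0, 0, -9.6]}
    - {"xyz": [5.4, 2.7, -4.75], "twist": [0, 0, -10.8]}
    - {"xyz": [5.4, 2.7, -4.75], "twist": [0, 0, -11.3]}
    - {"xyz": [5.4, 2.7, -4.75], "twist": [0, 0, -11.3]}
  fingers: 40

```text
time_s: 44.1
eef_pos: [0.6523, 0.2039, 0.2996]
orientation: [0.001, -0.004, 1.0, -0.001]
force: [-0.8, 0.2, 0.1]
grip_width: 0.04
```

```bash
python3 - <<'E'
from h import *
info(); cap("wrist","w44.png"); cap("scene","s44.png",(220,100,380,260)); cap("top","t44.png",(200,100,340,220))
E
```

```text
t 44.1 pos [0.6523 0.2039 0.2996] yaw -179.6 zax [ 0.003 -0.001 -1.   ] F [-0.8  0.2  0.1] w 40.0 q [ 0.13  0.61  0.73 -0.    1.8  -1.45]
```

View pics/w44.png

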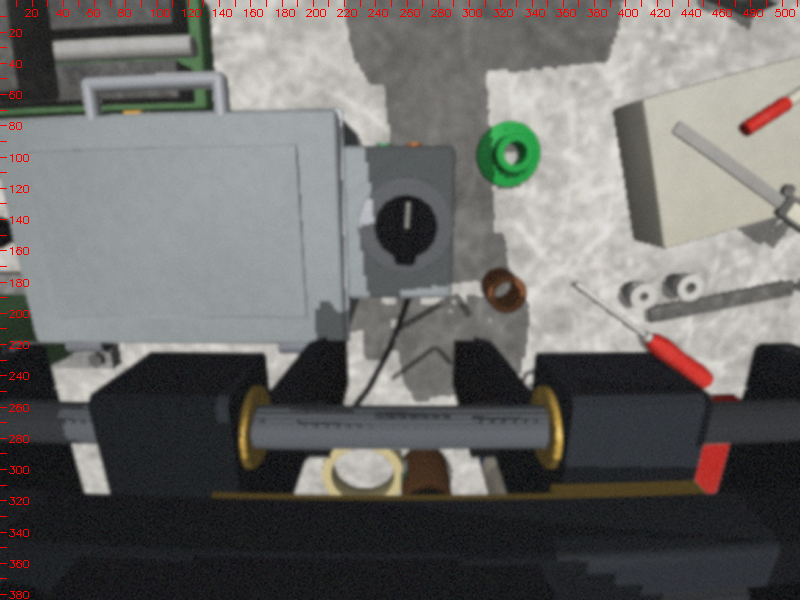

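View pics/s44.png

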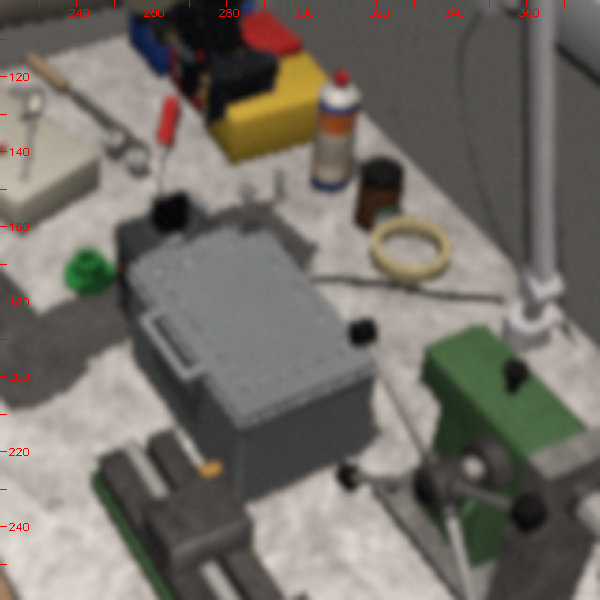

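View pics/t44.png

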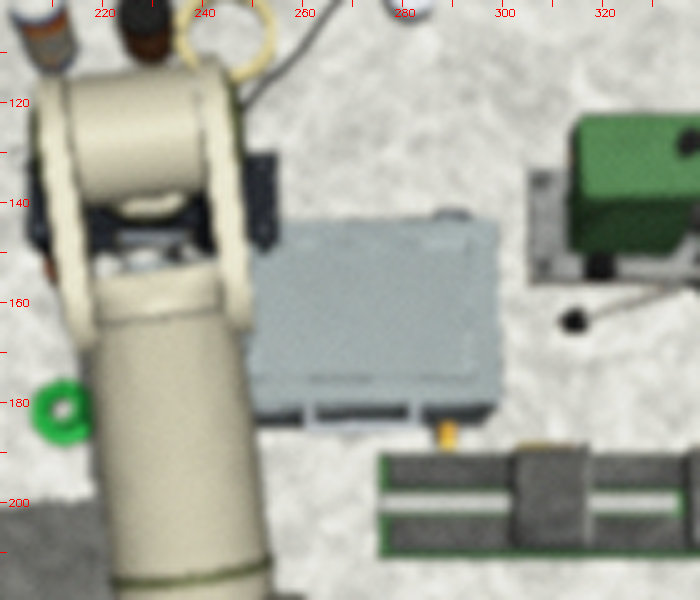

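```bash
python3 - <<'E'
from h import *
cap("wrist","w45.png",(380,160,480,220),k=7); cap("wrist","w46.png",(215,85,300,195),k=5.4)
c=cams.capture("wrist"); print(toworld(c,[(395,188),(421,188),(426,184),(452,184)],.01))
E
```

```text
[[0.70465097 0.44387618 0.01      ]
 [0.70429353 0.49046926 0.01      ]
 [0.69705738 0.49824864 0.01      ]
 [0.69663609 0.54592259 0.01      ]]
```

View pics/w45.png

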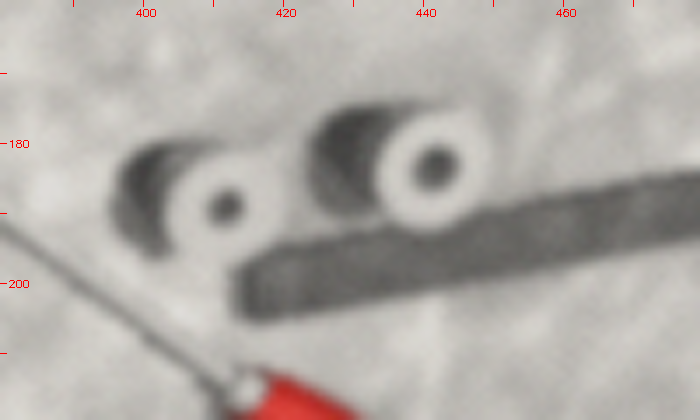

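View pics/w46.png

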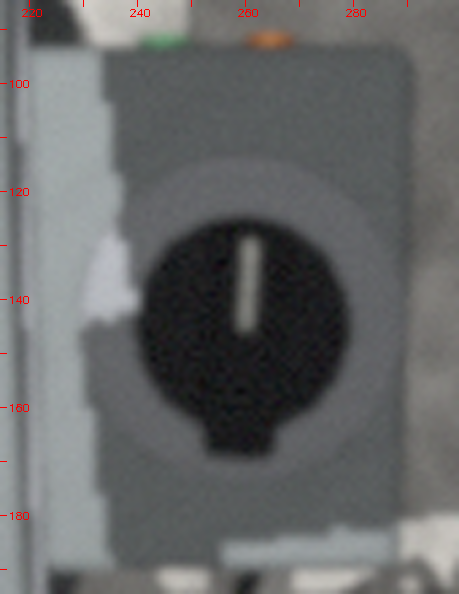

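```bash
python3 - <<'E'
from h import *
c=cams.capture("wrist"); print(toworld(c,[(259.4,145),(240,145),(279,145)],.165),toworld(c,[(258.8,168.5),(261,128),(259.8,145)],.189))
S=[.6155,.2035]
inc([.614,.2025,.169],downR(np.pi+.0))
E
```

```text
[[0.61644703 0.20765525 0.165     ]
 [0.61659663 0.18731305 0.165     ]
 [0.61627024 0.22820722 0.165     ]] [[0.63670614 0.20702999 0.189     ]
 [0.597747   0.20870724 0.189     ]
 [0.61375516 0.20775251 0.189     ]]
xyz [1.283, -0.025, 4.359] twist [-0.01, 0.021, 0.055]
```

```bash
python3 - <<'E'
from h import *
inc([.6165,.207,.205],downR(np.pi-.03));inc([.6165,.207,.169],downR(np.pi-.03))
E
```

```text
xyz [1.195, 0.122, 3.159] twist [-0.01, 0.021, 0.27]
xyz [1.199, 0.124, 4.359] twist [-0.01, 0.021, 0.27]
```

>>> move_arm:
  increments:
    - {"xyz": [0.7, 0.12, 1], "twist": [0, 0, 0.27]}
    - {"xyz": [1.2, 0.12, 2.2], "twist": [0, 0, 0.27]}
    - {"xyz": [1.2, 0.12, 3.15], "twist": [0, 0, 0.27]}
    - {"xyz": [1.2, 0.12, 3.15], "twist": [0, 0, 0.27]}
    - {"xyz": [1.2, 0.12, 3.15], "twist": [0, 0, 0.27]}

```text
time_s: 45.08
eef_pos: [0.617, 0.207, 0.2067]
orientation: [0.003, 0.015, 1.0, -0.001]
force: [-0.7, 0.6, 0.4]
grip_width: 0.04
```

```bash
python3 - <<'E'
from h import *
info(); cap("wrist","w47.png",(150,100,360,260)); inc([.6165,.207,.170],downR(np.pi-.03))
E
```

```text
t 45.08 pos [0.617  0.207  0.2067] yaw 178.3 zax [ 0.005 -0.001 -1.   ] F [-0.7  0.6  0.4] w 40.0 q [ 0.14  0.58  1.05 -0.    1.51 -1.4 ]
xyz [0.026, -0.0, 1.228] twist [-0.006, 0.04, -0.001]
```

View pics/w47.png

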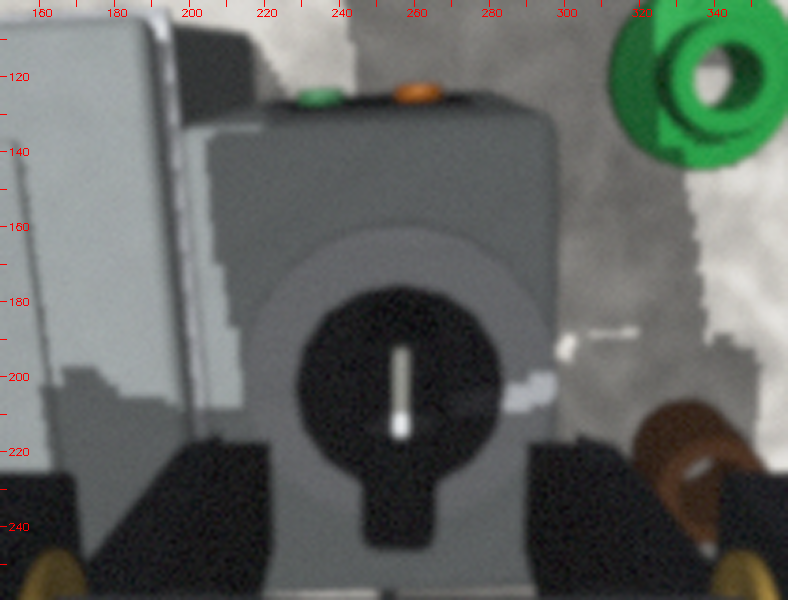

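>>> move_arm:
  increments:
    - {"xyz": [0.03, 0, 0.7], "twist": [0, 0, 0]}
    - {"xyz": [0.03, 0, 1.2], "twist": [0, 0, 0]}
    - {"xyz": [0.03, 0, 1.2], "twist": [0, 0, 0]}

```text
time_s: 45.5
eef_pos: [0.6162, 0.2069, 0.1702]
orientation: [0.002, 0.015, 1.0, -0.001]
force: [-1.3, 0.0, -0.5]
grip_width: 0.0399
```

>>> move_arm:
  increments:
    - {"xyz": [0, 0, 0], "twist": [0, 0, 0]}
    - {"xyz": [0, 0, 0], "twist": [0, 0, 0]}
    - {"xyz": [0, 0, 0], "twist": [0, 0, 0]}
    - {"xyz": [0, 0, 0], "twist": [0, 0, 0]}
  fingers: 8
  grip_force: 15

```text
time_s: 46.0
eef_pos: [0.6164, 0.2072, 0.1707]
orientation: [0.003, 0.015, 1.0, -0.0]
force: [-0.7, 2.1, 2.0]
grip_width: 0.0136
```

```bash
python3 - <<'E'
from h import *
info()
E
```

```text
t 46.0 pos [0.6164 0.2072 0.1707] yaw 178.3 zax [ 0.005 -0.001 -1.   ] F [-0.7  2.1  2. ] w 13.6 q [ 0.14  0.6   1.11 -0.    1.43 -1.4 ]
```

>>> move_arm:
  increments:
    - {"xyz": [0, 0, 0], "twist": [0, 0, 0.8]}
    - {"xyz": [0, 0, 0], "twist": [0, 0, 1.7]}
    - {"xyz": [0, 0, 0], "twist": [0, 0, 2.6]}
    - {"xyz": [0, 0, 0], "twist": [0, 0, 3.5]}
    - {"xyz": [0, 0, 0], "twist": [0, 0, 4.4]}
    - {"xyz": [0, 0, 0], "twist": [0, 0, 5.3]}
    - {"xyz": [0, 0, 0], "twist": [0, 0, 6.2]}
    - {"xyz": [0, 0, 0], "twist": [0, 0, 6.9]}
    - {"xyz": [0, 0, 0], "twist": [0, 0, 7.1]}
    - {"xyz": [0, 0, 0], "twist": [0, 0, 7.1]}

```text
time_s: 47.25
eef_pos: [0.6165, 0.2074, 0.1707]
orientation: [0.002, 0.488, 0.873, 0.001]
force: [2.3, 4.3, -1.0]
grip_width: 0.0139
```

```bash
python3 - <<'E'
from h import *
info(); print(st()[0]["torque"]); cap("wrist","w48.png",(150,100,360,260))
E
```

```text
t 47.25 pos [0.6165 0.2074 0.1707] yaw 121.6 zax [ 0.005 -0.    -1.   ] F [ 2.3  4.3 -1. ] w 13.9 q [ 0.14  0.61  1.11 -0.    1.43 -0.41]
[ 0.51392126 -0.41303946 -0.02195777]
```

View pics/w48.png

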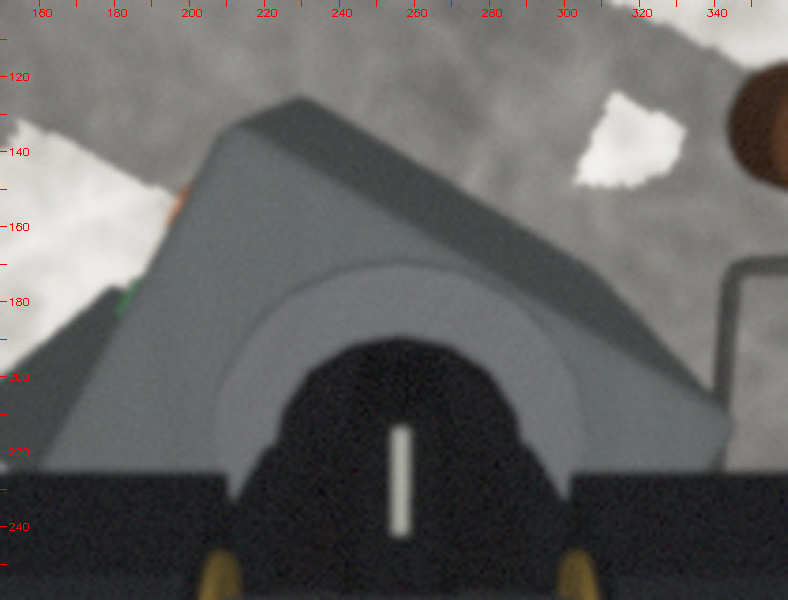

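>>> move_arm:
  increments:
    - {"xyz": [0, 0, 0], "twist": [0, 0, 0.15]}
    - {"xyz": [0, 0, 0], "twist": [0, 0, 0.3]}
    - {"xyz": [0, 0, 0], "twist": [0, 0, 0.3]}

```text
time_s: 47.68
eef_pos: [0.6165, 0.2075, 0.1707]
orientation: [0.002, 0.506, 0.862, 0.001]
force: [1.9, 3.2, -1.0]
grip_width: 0.014
```

```bash
python3 - <<'E'
from h import *
info(); print(st()[0]["torque"])
E
```

```text
t 47.67 pos [0.6165 0.2075 0.1707] yaw 119.2 zax [ 0.005 -0.    -1.   ] F [ 1.9  3.2 -1. ] w 14.0 q [ 0.14  0.61  1.11 -0.    1.43 -0.37]
[ 0.47875925 -0.37692702  0.29171918]
```

Torque rises (0.29 N m): it is against the stop. Release and retreat.

>>> move_arm:
  increments:
    - {"xyz": [0, 0, 0], "twist": [0, 0, 0]}
    - {"xyz": [0, 0, 0], "twist": [0, 0, 0]}
    - {"xyz": [0, 0, -0.5], "twist": [0, 0, 0]}
    - {"xyz": [0, 0, -2], "twist": [0, 0, 0]}
    - {"xyz": [0, 0, -4], "twist": [0, 0, 0]}
    - {"xyz": [2, -2, -5], "twist": [0, 0, 0]}
    - {"xyz": [4, -4, -5], "twist": [0, 0, 0]}
    - {"xyz": [5, -5, -5], "twist": [0, 0, 0]}
    - {"xyz": [5, -5, -5], "twist": [0, 0, 0]}
  fingers: 45

```text
time_s: 48.8
eef_pos: [0.4088, 0.2659, 0.3216]
orientation: [0.003, 0.506, 0.863, 0.002]
force: [0.9, 0.7, 0.2]
grip_width: 0.0449
```

```bash
python3 - <<'E'
from h import *
info(); cap("top","t50.png",(200,100,340,220)); cap("scene","s50.png",(220,100,380,260)); cap("wrist","w50.png")
E
```

```text
t 48.8 pos [0.4088 0.2659 0.3216] yaw 119.3 zax [ 0.008  0.001 -1.   ] F [0.9 0.7 0.2] w 44.9 q [ 0.33  0.22  1.3  -0.    1.62 -0.18]
```

View pics/t50.png

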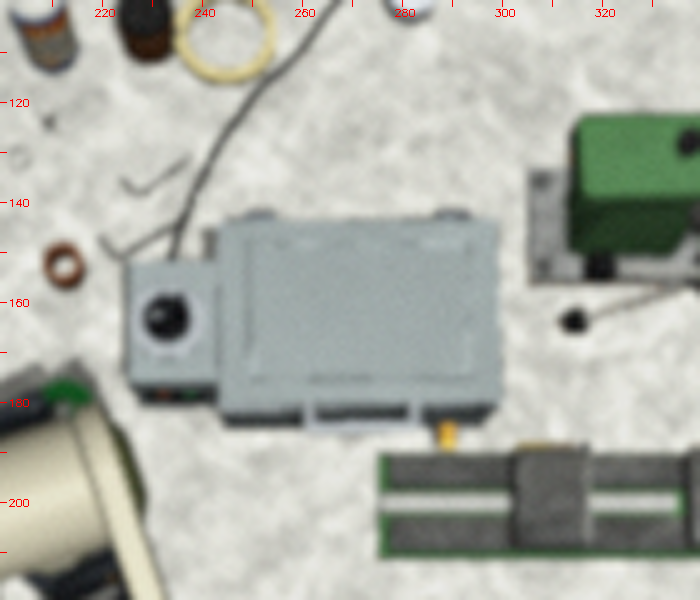

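View pics/s50.png

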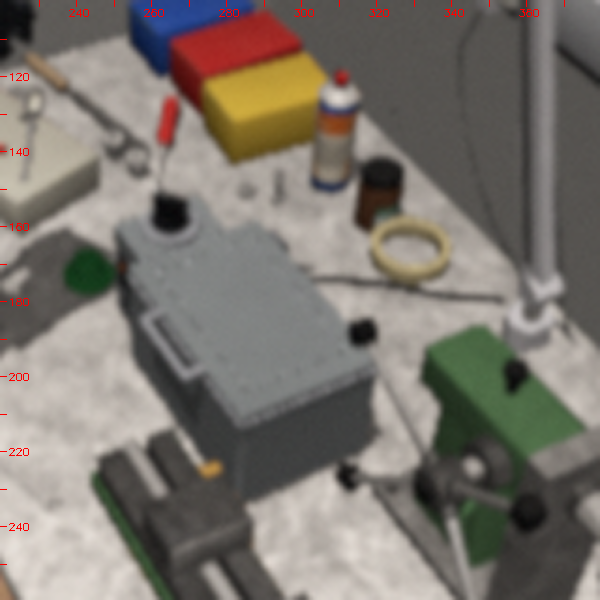

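View pics/w50.png

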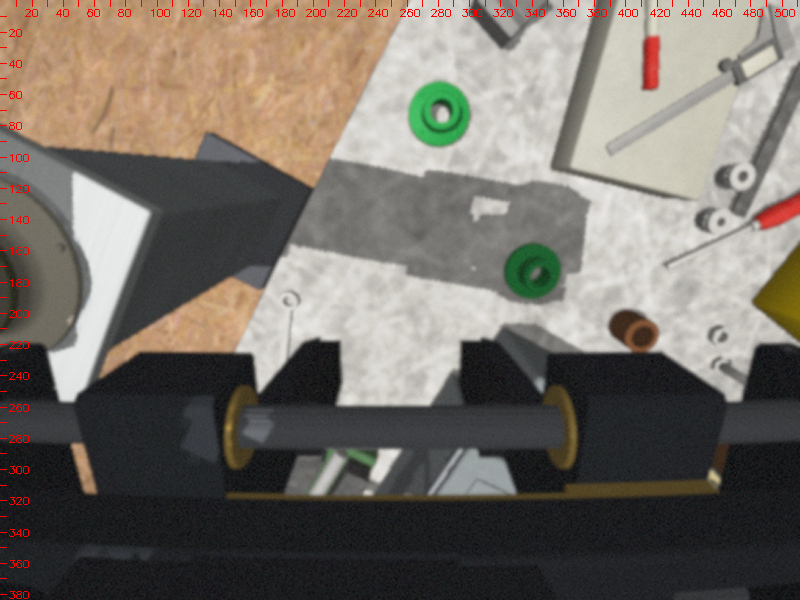

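```bash
python3 - <<'E'
from h import *
info(); print(workorder.finish_job())
E
```

```text
t 48.95 pos [0.411  0.2656 0.3211] yaw 119.2 zax [ 0.008  0.    -1.   ] F [-0.3 -0.8  0. ] w 45.0 q [ 0.33  0.22  1.29 -0.    1.62 -0.18]
the job is handed in; nothing more can be done
None
```

The washer is loaded, shut and switched on. I handed the job in at about 49 s; no verdict was reported.

- **Divider:** I drew it from the bin, swung it upright in the grip and lowered it into the guides. It reached the floor with about 21 N of contact, and the last pictures before closing show it upright.
- **Parts:** I found two steel flanges and one aluminium block, and no others in any view. The flanges went into the compartment away from the switch and the block into the one next to it. Each was let go 50 to 70 mm above the floor, because the gripper body cannot pass the rim. Pictures just before closing show them lying flat, one compartment each side of the divider.
- **Lid:** I pulled it over by the handle and pressed it down. It stopped firm at 157 mm, which is the height of a shut lid, and pictures show it flat.
- **Switch:** I turned it about 1.05 rad clockwise, until the torque rose to 0.29 N m at the stop. I judged its end position from the gripper angle and that torque. The last top picture is too coarse to read the angle.
- **At hand-in:** The arm stood clear and touched nothing. I did not go near the V-block, the sleeve or the spanner.

No check failed. The camera views disagreed by 1 to 2 mm on the washer's position and by about 5 mm on the switch's; the fits went in without trouble.

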